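Load the stove-top toasting grill and latch it

ROBOT

A 7-joint arm with a two-finger parallel gripper is mounted at the origin on a cart in front of the work surface, level with it; the furniture and walls round the work are solid. World frame = base frame: x ahead of the robot, y to its left, z up, the work surface at z = 0. Lengths are in mm, angles in rad, forces in N, time in s.
With the tool pointing down it reaches from about 425 to 925 mm from the base axis. Payload 6.8 kg.
Tool frame: the origin (TCP) lies midway between the tips of the shut fingers; the grasp point (between the pads) lies 19 mm behind it (ctrl.tcp_to_grasp is the distance from the TCP to the grasp point, in mm); z points along the fingers, y is the line along which they close (so a half turn about z gives the same grasp; the last joint's range is limited). The gripper opens to 85 mm and grips with 20 to 120 N. Pads are 22 mm wide; open, the fingers measure 114 mm over their backs; the gripper's body (76 mm by 85 mm) begins 54 mm behind the grasp point. The pads swing forward as they close: fully open they stand 13 mm farther back than shut.
Start: joints at [1.135, 0.477, 0.022, 1.555, -0.011, 1.109, -0.083], TCP at [217.333, -639.072, 231.308] pointing down, gripper open.
Joint ranges: [-2.96, 2.96], [-0.34, 2.1], [-1.41, 1.46], [0.24, 2.44], [-1.37, 4.51], [0.17, 1.92], [-2.96, 2.96]. Speed limits (rad/s): [2.39, 2.39, 3.14, 3.14, 3.14, 3.14, 3.14].

INTERFACE

Orientations are given as a unit quaternion [w, x, y, z].
In Python, from rig import ctrl, vision, ticket, boxes_of, spot_point gives the robot as it stands.
- The arm moves only by the tool step_arm, never from a script. Its argument "targets" is a list of rows, each a list of 3 entries, a list of its own where there are three numbers: the turn, a rotation vector about the tool's x, y, z in rad, then the shift along the tool's x, y, z in mm, then the closure, from 0 (fully open) to 1 (shut). A call has 1 to 5 rows; each row is the pose to reach, as a shift and turn from the pose commanded when the call began, along the tool's axes at that moment; what a row does not reach only later rows make up. A row lasts 1/10 s, in which the tool goes at most 50 mm and 8.59 degrees, less where a joint would pass 70% of its speed; a pose out of reach is approached as far as the arm can. A call with a gripper value outside its range is refused whole. The fingers move at their own pace and stop on an object; the grip force is fixed at half the most. Time passes only in rows, so rows that repeat a pose let the fingers close. It gives the time, the measured TCP pose, the force, the opening and the grip force at its end, in the units of the state.
- ctrl.read_state(): the state, without advancing time (a new reading comes with each control period).
- vision.snapshot(name): name is "side" or "top"; returns the picture (480x640x3 uint8, blue, green, red); there is no depth.
- vision.camera_model(name): a dict with "fovy" (degrees; the focal length in pixels is half the picture's height over the tangent of half this angle, whatever the lens; pixels are square), "cx", "cy" (the principal point, pixels), "dist_coeffs" ([k1, k2, p1, p2, k3] as OpenCV has them; the pictures are not rectified), "world_to_cam" (4x4, takes a point from world to camera coordinates). Camera axes: x right, y up, looking along -z (the intrinsics and any distortion apply to the point x, -y, -z); pixel columns grow to the right and rows downward; lengths in mm; the calibration is good to about 2 mm. A picture is of the moment at which its call begins. camera_model takes no time and is no camera call.
- ticket.finish_job(): hands the job in; it is judged then, once.
Trained networks look in the newest picture that a camera, given by its name, has taken for a name from the list of things; names that differ only in an ending like _2 or _b are one class to them, and where a whole thing is asked for, a point or a joint stands for the part that bears it (a point fixed in the world has none). Each returns a list of dicts, best first, with "p" (0 to 1); they miss things now and then, are a little off and sometimes report something else, mostly with a low value. They report only what shows in the picture. A call takes as long as a camera call.
- boxes_of(thing, camera): "rect" ([centre column, centre row, width, height] in pixels, round what is visible of it).
- spot_point(thing, camera): "position" ([column, row] in pixels: a listed point, or the origin of a listed thing).
The state is a dict: "clock": time; "qpos": joint angles; "qvel": joint speeds; "effort": joint torques, N m; "position": TCP position; "tool_rot": TCP orientation; "contact_force": force on the tool from outside, world axes, zero at the start; "wrist_torque": the same for the moment, N m; "grip_width": opening from 0.0 (shut) to 1.0 (fully open); "finger_force": force on a finger pad.
Only numpy, scipy, OpenCV 4.12 (cv2) and the standard library are available. Lean on these libraries where they do the work, as an engineer would, in place of code of your own. Each camera call takes 0.05 s, during which the arm holds its last target. There are 200 camera calls.

TASK

Load the hinged toasting grill on the right burner for toasting: lay every crispbread from the wooden board flat on the grill's lower grid, side by side and not overlapping. They lie too flat to be gripped properly and would break if prised up off the board, so slide each one well out over the board's front edge and take it there by its two long sides. When all are in, fold the upper grid down until it is fully closed and swing the red-tabbed catch up over the handles to lock it, leaving the other things on the stove where they are.

Things in the scene. Friction and masses are not known exactly. Their poses are not given: they have to be found in the camera images.
- board: wooden serving board, 190 mm along its x, 250 mm along its y, 18 mm thick, on the left pan support; does not move. Origin: centre of its underside; z up, x away from the robot. Its top is at z = 18 mm; a lip, 6 mm thick and 8 mm high, runs along the back and both sides. The open front edge is the line x = -95 mm; before it there is only air, down to the stove top 34 mm under the board
- grill: lower half of a hinged steel-wire toasting grill, 140 mm along its x, 236 mm along its y; does not move. Origin: centre of its underside; z up, x away from the robot, y left. The grid for the crispbreads is at z = 6 mm; the wire rim round it, top at z = 16.5 mm, leaves 134 x 230 mm clear inside. A dark wooden handle, 16 mm diameter, juts from the middle of the front to x = -153 mm
- lid (a joint): upper grid of the grill, hinged along its rear edge (hinge line parallel to the grill's y at x = +70 mm, z = +20 mm in the grill's frame). Radians: 0 fully closed (end stop), about 1.6 upright; stiff hinge, stays where it is left; 2 to 3 N at the handle move it
- lid_grip (a point): point on the axis of the upper grid's wooden handle, a round rod of 18 mm diameter, 222 mm from the hinge line and 16 mm before the handle's end. The handle stands up when open; closed it points to the robot over the lower handle, this point then at x = -152, y = 0, z = +28 mm in the grill's frame. Site axes: x to the hinge, y parallel to the hinge line, the way to pinch the handle
- catch (a joint): steel hook with a red finger tab, pivoted on the left of the grill's lower handle (pivot line parallel to the grill's x at y = +12, z = +8 mm in its frame). Radians: 0 upright, the hook over the upper handle (locked, end stop), growing as it swings out to the left (+y), 1.5 at most; stays where it is left, moves with under 1 N
- catch_tab (a point): centre of the catch's red finger tab, 13 mm along the grill's x, 10 mm thick, 22 mm long, 55 mm from the pivot line. With the catch locked this point lies at x = -115, y = +17, z = +63 mm in the grill's frame
- crispbread_1: thin rigid crispbread, 105 mm along its x axis, 42 mm along its y axis and only 2.5 mm thick, 30 g, golden brown with rows of dimples. Origin: centre of its underside, z up. It slides easily on board and grid (friction about 0.45) and follows a fingertip that is pressed lightly (3 to 8 N) on its top. It may be absent
- crispbread_2: thin rigid crispbread, 105 mm along its x axis, 42 mm along its y axis and only 2.5 mm thick, 30 g, golden brown with rows of dimples. Origin: centre of its underside, z up. It slides easily on board and grid (friction about 0.45) and follows a fingertip that is pressed lightly (3 to 8 N) on its top. It may be absent
- crispbread_3: thin rigid crispbread, 105 mm along its x axis, 42 mm along its y axis and only 2.5 mm thick, 30 g, golden brown with rows of dimples. Origin: centre of its underside, z up. It slides easily on board and grid (friction about 0.45) and follows a fingertip that is pressed lightly (3 to 8 N) on its top. It may be absent
- spice_jar_a: spice jar with a black cap, 41 mm diameter, 105 mm tall, behind the board; origin at the centre of its foot; stands by, leave it alone
- spice_jar_b: spice jar with a black cap, 41 mm diameter, 105 mm tall, behind the board; origin at the centre of its foot; stands by, leave it alone
- tumbler_a: steel tumbler, 65 mm diameter, 90 mm tall, at the front right; origin at the centre of its foot; stands by, leave it alone
- garlic: head of garlic, 50 mm, at the right; stands by, leave it alone
- lemon: lemon, 83x58x58 mm, at the front between the burners; stands by, leave it alone
- tomato: tomato, 74 mm, at the front left corner; stands by, leave it alone
- matchbox: matchbox, 36x54x15 mm, before the board; stands by, leave it alone
- teaspoon: steel teaspoon, 130x27x11 mm, at the front before the grill; stands by, leave it alone

How it is judged (in metres and radians):
On the way, in this order (a step that is already met when the one before it is completed fails the run):
1. all crispbreads lie flat on the lower grid, side by side, with the upper grid still open (x of crispbread_1 in the frame of grill between -0.022 and 0.022 m and y of crispbread_1 in the frame of grill between -0.1 and 0.1 m and z of crispbread_1 in the frame of grill between 0.003 and 0.01 m and angle between each of crispbread_1, crispbread_2, crispbread_3's own z axis and vertical below 0.08 rad and x of crispbread_2 in the frame of grill between -0.022 and 0.022 m and y of crispbread_2 in the frame of grill between -0.1 and 0.1 m and z of crispbread_2 in the frame of grill between 0.003 and 0.01 m and x of crispbread_3 in the frame of grill between -0.022 and 0.022 m and y of crispbread_3 in the frame of grill between -0.1 and 0.1 m and z of crispbread_3 in the frame of grill between 0.003 and 0.01 m and horizontal distance between crispbread_1 and crispbread_2 above 0.039 m and horizontal distance between each of crispbread_2, crispbread_1 and crispbread_3 above 0.039 m and value of joint lid above 0.8 rad), for 0.2 s.
2. the upper grid is folded fully shut, the catch not yet over it (value of joint lid below 0.05 rad and value of joint catch above 0.3 rad), for 0.2 s.
3. the catch is swung over the handles (value of joint catch below 0.08 rad), for 0.2 s.
At the end, for the whole second after the job is handed in: every crispbread lies flat (0.08 rad) on the lower grid inside the rim, at rest, its centre within 22 mm of the middle in depth and 100 mm across, centres at least 39 mm apart; upper grid shut (below 0.05 rad), catch over the handles (below 0.08 rad) (x of crispbread_1 in the frame of grill between -0.022 and 0.022 m and y of crispbread_1 in the frame of grill between -0.1 and 0.1 m and z of crispbread_1 in the frame of grill between 0.003 and 0.01 m and angle between each of crispbread_1, crispbread_2, crispbread_3's own z axis and vertical below 0.08 rad and x of crispbread_2 in the frame of grill between -0.022 and 0.022 m and y of crispbread_2 in the frame of grill between -0.1 and 0.1 m and z of crispbread_2 in the frame of grill between 0.003 and 0.01 m and x of crispbread_3 in the frame of grill between -0.022 and 0.022 m and y of crispbread_3 in the frame of grill between -0.1 and 0.1 m and z of crispbread_3 in the frame of grill between 0.003 and 0.01 m and horizontal distance between crispbread_1 and crispbread_2 above 0.039 m and horizontal distance between each of crispbread_2, crispbread_1 and crispbread_3 above 0.039 m and value of joint lid below 0.05 rad and value of joint catch below 0.08 rad and linear speed of each of crispbread_1, crispbread_2, crispbread_3 below 0.02 m/s); the robot touches nothing.
It fails at once if a crispbread is prised up off the board without jutting out over its front edge ((z of crispbread_1 in the frame of board between 0.026 and 0.04 m and x of crispbread_1 in the frame of board between -0.055 and 0.12 m and y of crispbread_1 in the frame of board between -0.116 and 0.116 m) or (z of crispbread_2 in the frame of board between 0.026 and 0.04 m and x of crispbread_2 in the frame of board between -0.055 and 0.12 m and y of crispbread_2 in the frame of board between -0.116 and 0.116 m) or (z of crispbread_3 in the frame of board between 0.026 and 0.04 m and x of crispbread_3 in the frame of board between -0.055 and 0.12 m and y of crispbread_3 in the frame of board between -0.116 and 0.116 m)).
It fails at once if a bystander is shifted by more than 25 mm or a jar or the tumbler is tipped (distance of any of spice_jar_a, spice_jar_b, tumbler_a, garlic, lemon, tomato, matchbox, teaspoon from where it was at the start of the episode above 0.025 m or angle between any of spice_jar_a, spice_jar_b, tumbler_a's own z axis and vertical above 0.5 rad).
Of crispbread_1, crispbread_2, crispbread_3 only 2 to 3 are there at a start; the rules pass over those that are not, and their reading is None.
At some moment in a run one of crispbread_1, crispbread_2, crispbread_3 may be knocked a few centimetres aside while the robot is not near it.
It also fails if it takes over 210 s, if anything falls off the work surface, if the arm or the gripper's body presses on something with over 40 N, if the wrist force passes 120 N, or if a joint passes its speed limit or range.

## Working session

There is one attempt and no reset: what is moved stays moved. The work goes in short steps, Python scripts to look and compute and a tool call to move; the robot and the scene stay as the last step left them, time stands still between calls to the robot, and variables do not carry over. Pictures are saved under pics/ and viewed, at most 14 in all, crops included, and the job is handed in when it is done.

Besides the shell and the picture viewer there is one more tool, called after "Call:" as name([rows], argument=value, ...), one row to a line, values as JSON. step_arm: Moves the arm, as the interface text tells. Its arguments: {"type":"object","properties":{"targets":{"type":"array","items":{"type":"array"}}},"required":["targets"]}

```bash
mkdir -p pics; ls
cat > h.py <<'E'
import numpy as np, cv2
from scipy.spatial.transform import Rotation as R
from rig import ctrl, vision, ticket, boxes_of, spot_point
def cam(n):
    m=vision.camera_model(n); f=240/np.tan(np.radians(m['fovy']/2))
    return np.array([[f,0,m['cx']],[0,f,m['cy']],[0,0,1.]]),np.array(m['dist_coeffs'],float),np.array(m['world_to_cam'],float)
def ray(n,px):
    K,d,T=cam(n); u=cv2.undistortPoints(np.array(px,float).reshape(-1,1,2),K,d).reshape(-1,2)
    c=np.c_[u[:,0],-u[:,1],-np.ones(len(u))]
    return -T[:3,:3].T@T[:3,3], c@T[:3,:3]
def atz(n,px,z):
    o,d=ray(n,px); return o+d*((z-o[2])/d[:,2])[:,None]
def proj(n,P):
    K,d,T=cam(n); c=np.array(P,float).reshape(-1,3)@T[:3,:3].T+T[:3,3]
    c=c*[1,-1,-1]
    return cv2.projectPoints(c,np.zeros(3),np.zeros(3),K,d)[0].reshape(-1,2)
def st():
    s=ctrl.read_state(); return s
def rel(P,Rm=None):
    "world displacement to the point P in tool axes (mm), and turn"
    s=st(); r=R.from_quat(np.roll(s['tool_rot'],-1))
    return r.inv().apply(np.array(P)-s['position'])
E
python3 - <<'E'
from h import *
s=st(); print(s); print(ctrl.tcp_to_grasp)
print(R.from_quat(np.roll(s['tool_rot'],-1)).as_matrix().round(3))
for n in('top','side'):
    cv2.imwrite(f'pics/{n}0.png',vision.snapshot(n))
    K,d,T=cam(n); print(n,K[0],d,(-T[:3,:3].T@T[:3,3]).round(),(-T[2,:3]).round(2))
    for t in('board','grill','crispbread_1','lid_grip','catch_tab'):
        print(t,[(np.round(b['position']).tolist(),round(b['p'],2)) for b in spot_point(t,n)][:5])
E
```

```text
pics
{'clock': 0.0, 'qpos': array([ 1.13487293,  0.47780424,  0.02231158,  1.55646448, -0.01151635,
        1.1093202 , -0.0831185 ]), 'qvel': array([-2.86743387e-04, -6.88388009e-04, -1.27760748e-03,  1.30755704e-04,
        5.00866733e-04,  1.29492266e-03, -1.89927393e-05]), 'effort': array([-3.94696617e-04, -5.96439922e+01,  1.60769474e+00, -2.81193370e+01,
        1.24416518e-02,  9.30246926e-03,  2.42304890e-05]), 'position': array([ 217.14853393, -638.47561932,  230.31690261]), 'tool_rot': array([-9.11087752e-04,  9.86594408e-01,  1.63188848e-01, -2.07501029e-04]), 'contact_force': array([-0.64577973,  0.8444149 , -0.70855705]), 'wrist_torque': array([-0.03636463, -0.0140005 , -0.07188925]), 'finger_force': 0.0, 'grip_width': 0.9980618189777616}
18.700000000000003
[[ 0.947  0.322 -0.001]
 [ 0.322 -0.947  0.002]
 [-0.    -0.002 -1.   ]]
top [433.03980953   0.         316.38847994] [-0.07517441  0.          0.          0.          0.        ] [ 382.  140. 1028.] [ 0.16  0.02 -0.99]
board [([391.0, 211.0], 0.72), ([261.0, 231.0], 0.69), ([321.0, 296.0], 0.59)]
grill [([392.0, 214.0], 0.96)]
crispbread_1 [([287.0, 231.0], 0.91), ([260.0, 227.0], 0.87), ([443.0, 302.0], 0.63), ([229.0, 226.0], 0.61)]
lid_grip [([406.0, 138.0], 0.66)]
catch_tab [([389.0, 305.0], 0.68), ([368.0, 257.0], 0.55)]
side [433.0108417    0.         317.88590809] [0.00081912 0.         0.         0.         0.        ] [ 360. -632.  470.] [ 0.17  0.89 -0.41]
board [([325.0, 243.0], 0.82)]
grill [([384.0, 315.0], 0.86), ([450.0, 180.0], 0.64)]
crispbread_1 [([328.0, 229.0], 0.76), ([330.0, 248.0], 0.66), ([324.0, 224.0], 0.66)]
lid_grip [([449.0, 178.0], 0.73)]
catch_tab []
```

```bash
sleep 1; ls pics
```

```text
side0.png
top0.png
```

View pics/top0.png

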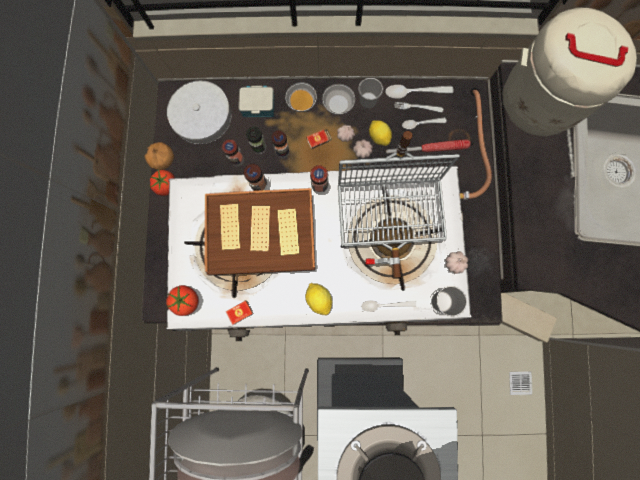

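View pics/side0.png

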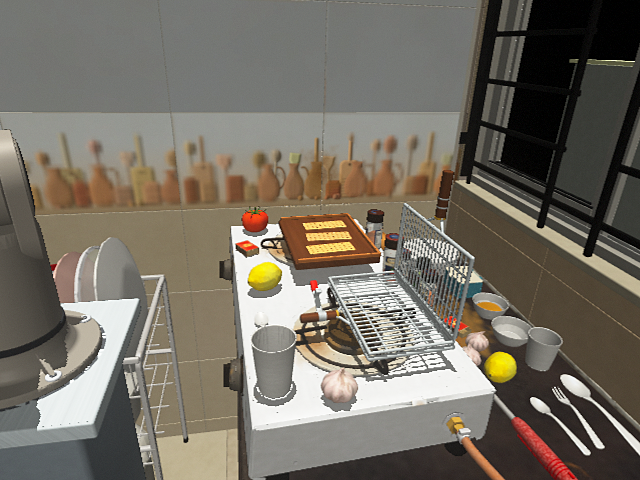

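Run:
```python
from h import *
a=cv2.imread('pics/top0.png')[150:325,200:466]; cv2.imwrite('pics/t0c.png',cv2.resize(a,None,fx=3,fy=3,interpolation=cv2.INTER_CUBIC))
b=cv2.imread('pics/side0.png')[195:375,235:495]; cv2.imwrite('pics/s0c.png',cv2.resize(b,None,fx=3,fy=3,interpolation=cv2.INTER_CUBIC))
```

```text
(no output)
```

View pics/t0c.png

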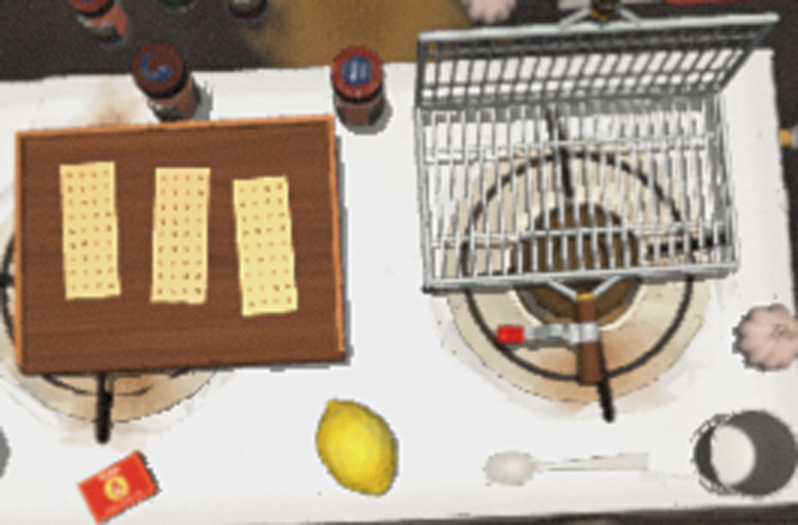

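View pics/s0c.png

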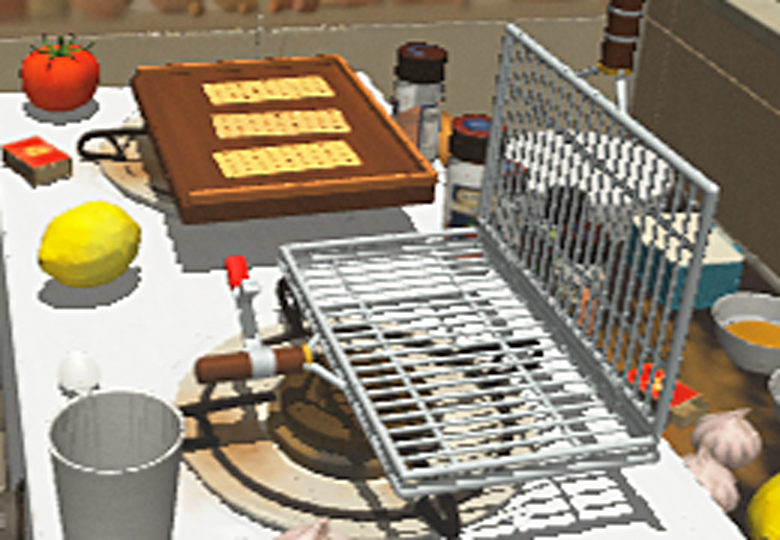

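```bash
cat >> h.py <<'E'
from scipy.optimize import least_squares
def fit(obs,x0):
    "obs: list of (cam, local pt, px); fit x,y,z,yaw"
    def f(p):
        r=R.from_euler('z',p[3])
        return np.concatenate([proj(n,r.apply(q)+p[:3])[0]-px for n,q,px in obs])
    s=least_squares(f,x0,loss='soft_l1'); return s.x,f(s.x).reshape(-1,2)
def breads(n,img,z):
    hsv=cv2.cvtColor(img,cv2.COLOR_BGR2HSV)
    m=cv2.inRange(hsv,(15,50,150),(32,190,255))
    m=cv2.morphologyEx(m,cv2.MORPH_CLOSE,np.ones((3,3)))
    out=[]
    for c in cv2.findContours(m,cv2.RETR_EXTERNAL,cv2.CHAIN_APPROX_NONE)[0]:
        if cv2.contourArea(c)<200: continue
        w=atz(n,c.reshape(-1,2),z)
        (cx,cy),(a,b),t=cv2.minAreaRect(w[:,:2].astype(np.float32)); q=cv2.boxPoints(((cx,cy),(a,b),t))
        e=max([q[1]-q[0],q[2]-q[1]],key=np.linalg.norm)
        if e[0]<0:e=-e
        out.append((cx,cy,max(a,b),min(a,b),np.arctan2(e[1],e[0]),c.reshape(-1,2).mean(0)))
    return out
E
python3 - <<'E'
from h import *
t=lambda u,v:np.array([200+u/3,150+v/3]); s=lambda u,v:np.array([235+u/3,195+v/3])
B={'bl':(95,125,26),'br':(95,-125,26),'fr':(-95,-125,26),'fl':(-95,125,26)}
o=[('top',B['bl'],t(16,131)),('top',B['br'],t(333,117)),('top',B['fr'],t(345,352)),('top',B['fl'],t(20,363)),
('side',B['fr'],s(177,205)),('side',B['br'],s(435,178)),('side',B['bl'],s(340,57)),('side',B['fl'],s(135,62))]
p,r=fit(o,[600,100,30,0]);print('board',p.round(3));print(r.round(1).tolist())
G={'bl':(70,118,16.5),'br':(70,-118,16.5),'fr':(-70,-118,16.5),'fl':(-70,118,16.5)}
o=[('top',G['fl'],t(425,287)),('top',G['fr'],t(735,270)),('side',G['fl'],s(281,247)),('side',G['fr'],s(405,492)),('side',G['br'],s(655,445)),('top',G['bl'],t(418,107))]
g,r=fit(o,[600,-100,30,0]);print('grill',g.round(3));print(r.round(1).tolist())
for n in('top','side'):
    for b in breads(n,cv2.imread(f'pics/{n}0.png'),p[2]+20.5): print(n,np.round(b[:4]),round(b[4],3),b[5].round())
E
```

```text
board [5.53219e+02 2.95900e+02 2.94280e+01 4.30000e-02]
[[-0.1, -0.6], [0.9, -0.7], [-0.1, 2.8], [-1.8, 3.2], [0.8, -1.8], [0.9, 0.5], [0.4, 0.2], [-1.5, 2.4]]
grill [ 6.00827e+02 -1.00210e+01  2.71710e+01  6.60000e-02]
[[1.3, -0.9], [0.3, -1.7], [-0.1, 2.4], [-0.6, -3.2], [-0.5, 0.3], [-0.5, 0.2]]
top [ 345. -458.  119.   52.] 1.069 [587. 320.]
top [ 355. -338.  185.   92.] 1.414 [539. 318.]
top [400. 159.  67.  60.] 1.118 [319. 302.]
top [437. 316.  59.  32.] -1.441 [248. 282.]
top [451.   7.  55.  40.] 0.553 [387. 276.]
top [472. -56.  60.  54.] 0.153 [412. 268.]
top [553. 230. 107.  44.] 0.096 [288. 232.]
top [561. 295. 103.  42.] -0.004 [260. 228.]
top [565. 365. 107.  44.] 0.081 [229. 227.]
top [742. 551.  53.  51.] 1.558 [157. 154.]
top [796.  13.  53.  50.] -0.207 [382. 134.]
top [879. 204.  56.  54.] 0.008 [301. 100.]
side [ 295. -278.   92.   68.] -0.004 [199. 455.]
side [ 462. -121.   59.   47.] -1.204 [317. 353.]
side [554. 238. 108.  47.] 0.072 [330. 247.]
side [562. 303. 107.  45.] 0.002 [328. 236.]
side [565. 374. 107.  45.] 0.087 [324. 225.]
side [1120.  338.  768.   53.] -1.568 [551. 235.]
side [208. 831. 456.  83.] -1.571 [194. 179.]
side [ 818. 1128.  801.   59.] 1.268 [347. 160.]
side [ -27. 1080.  984.   86.] -1.352 [138. 175.]
```

```bash
cat >> h.py <<'E'
def fitz(obs,x0,z):
    def f(p):
        r=R.from_euler('z',p[2])
        return np.concatenate([proj(n,r.apply(q)+[p[0],p[1],z])[0]-px for n,q,px in obs])
    s=least_squares(f,x0,loss='soft_l1'); return np.array([s.x[0],s.x[1],z,s.x[2]]),f(s.x).reshape(-1,2)
def tow(p,q): return R.from_euler('z',p[3]).apply(q)+np.array(p[:3])
E
python3 - <<'E'
from h import *
t=lambda u,v:np.array([200+u/3,150+v/3]); s=lambda u,v:np.array([235+u/3,195+v/3])
B={'bl':(95,125,26),'br':(95,-125,26),'fr':(-95,-125,26),'fl':(-95,125,26)}
o=[('top',B['bl'],t(16,131)),('top',B['br'],t(333,117)),('top',B['fr'],t(345,352)),('top',B['fl'],t(20,363)),
('side',B['fr'],s(177,205)),('side',B['br'],s(435,178)),('side',B['bl'],s(340,57)),('side',B['fl'],s(135,62))]
G={'bl':(70,118,16.5),'br':(70,-118,16.5),'fr':(-70,-118,16.5),'fl':(-70,118,16.5)}
og=[('top',G['fl'],t(425,287)),('top',G['fr'],t(735,270)),('side',G['fl'],s(281,247)),('side',G['fr'],s(405,492)),('side',G['br'],s(655,445)),('top',G['bl'],t(418,107))]
b,r=fitz(o,[600,100,0],34);print('board',b.round(3));print(r.round(1).tolist())
g,r=fitz(og,[600,-100,0],30);print('grill',g.round(3));print(r.round(1).tolist())
L=[]
for P,M in((b,B),(g,G)):
    k=['bl','br','fr','fl']; L.append((P,[M[i] for i in k]+[M['bl']]))
L.append((b,[(-95,-125,0),(-95,125,0)])); L.append((g,[(-70,0,8),(-153,0,8)]))
L.append((g,[(-70,118,0),(-70,-118,0)]))
for bb in breads('top',cv2.imread('pics/top0.png'),54.5):
    if 520<bb[0]<600: print(np.round(bb[:5],3)); c,s_=np.cos(bb[4]),np.sin(bb[4]); L.append(((bb[0],bb[1],54.5,bb[4]),[(x,y,0) for x,y in((52.5,21),(52.5,-21),(-52.5,-21),(-52.5,21),(52.5,21))]))
for n,(x0,y0,x1,y1) in(('top',(200,150,466,325)),('side',(235,195,495,375))):
    a=cv2.resize(cv2.imread(f'pics/{n}0.png')[y0:y1,x0:x1],None,fx=3,fy=3,interpolation=cv2.INTER_CUBIC)
    for P,q in L:
        px=(proj(n,tow(P,np.array(q,float)))-[x0,y0]+.5)*3
        cv2.polylines(a,[px.round().astype(int).reshape(-1,1,2)],False,(255,0,255),1)
    cv2.imwrite(f'pics/{n}ov.png',a)
E
```

```text
Traceback (most recent call last):
  File "h.py", line 47, in fitz
    s=least_squares(f,x0,loss='soft_l1'); return np.array([s.x[0],s.x[1],z,s.x[2]]),f(s.x).reshape(-1,2)
  File "h.py", line 46, in f
    return np.concatenate([proj(n,r.apply(q)+[p[0],p[1],z])[0]-px for n,q,px in obs])
                           ~~~~^^^^^^^^^^^^^^^^^^^^^^^^^^^^
  File "h.py", line 14, in proj
    K,d,T=cam(n); c=np.array(P,float).reshape(-1,3)@T[:3,:3].T+T[:3,3]
          ~~~^^^
  File "h.py", line 5, in cam
    m=vision.camera_model(n); f=240/np.tan(np.radians(m['fovy']/2))
ValueError: time passes only in moves, steps and waits
```

```bash
sed -i 's/^def cam(n):/import functools\n@functools.lru_cache\ndef cam(n):/' h.py
cat > ov.py <<'E'
from h import *
t=lambda u,v:np.array([200+u/3,150+v/3]); s=lambda u,v:np.array([235+u/3,195+v/3])
B={'bl':(95,125,26),'br':(95,-125,26),'fr':(-95,-125,26),'fl':(-95,125,26)}
o=[('top',B['bl'],t(16,131)),('top',B['br'],t(333,117)),('top',B['fr'],t(345,352)),('top',B['fl'],t(20,363)),
('side',B['fr'],s(177,205)),('side',B['br'],s(435,178)),('side',B['bl'],s(340,57)),('side',B['fl'],s(135,62))]
G={'bl':(70,118,16.5),'br':(70,-118,16.5),'fr':(-70,-118,16.5),'fl':(-70,118,16.5)}
og=[('top',G['fl'],t(425,287)),('top',G['fr'],t(735,270)),('side',G['fl'],s(281,247)),('side',G['fr'],s(405,492)),('side',G['br'],s(655,445)),('top',G['bl'],t(418,107))]
b,r=fitz(o,[600,100,0],34);print('board',b.round(3));print(r.round(1).tolist())
g,r=fitz(og,[600,-100,0],30);print('grill',g.round(3));print(r.round(1).tolist())
L=[]
for P,M in((b,B),(g,G)):
    k=['bl','br','fr','fl']; L.append((P,[M[i] for i in k]+[M['bl']]))
L.append((b,[(-95,-125,0),(-95,125,0)])); L.append((g,[(-70,0,8),(-153,0,8)]))
L.append((g,[(-70,118,0),(-70,-118,0)]))
for bb in breads('top',cv2.imread('pics/top0.png'),54.5):
    if 520<bb[0]<600: print(np.round(bb[:5],3)); c,s_=np.cos(bb[4]),np.sin(bb[4]); L.append(((bb[0],bb[1],54.5,bb[4]),[(x,y,0) for x,y in((52.5,21),(52.5,-21),(-52.5,-21),(-52.5,21),(52.5,21))]))
for n,(x0,y0,x1,y1) in(('top',(200,150,466,325)),('side',(235,195,495,375))):
    a=cv2.resize(cv2.imread(f'pics/{n}0.png')[y0:y1,x0:x1],None,fx=3,fy=3,interpolation=cv2.INTER_CUBIC)
    for P,q in L:
        px=(proj(n,tow(P,np.array(q,float)))-[x0,y0]+.5)*3
        cv2.polylines(a,[px.round().astype(int).reshape(-1,1,2)],False,(255,0,255),1)
    cv2.imwrite(f'pics/{n}ov.png',a)
E
python3 ov.py
```

```text
board [5.52445e+02 2.94273e+02 3.40000e+01 3.90000e-02]
[[0.2, -1.0], [1.7, -0.7], [0.4, 3.2], [-1.8, 3.3], [0.3, -3.4], [0.8, -0.9], [0.6, -1.2], [-1.6, 1.0]]
grill [ 6.00181e+02 -1.09640e+01  3.00000e+01  6.30000e-02]
[[1.7, -0.9], [1.0, -1.5], [-0.1, 1.3], [-0.9, -4.3], [-0.4, -0.6], [0.0, -0.1]]
[5.52214e+02 2.29899e+02 1.06491e+02 4.33760e+01 9.60000e-02]
[ 5.60355e+02  2.94284e+02  1.02862e+02  4.20720e+01 -4.00000e-03]
[5.63821e+02 3.64140e+02 1.06560e+02 4.33900e+01 8.10000e-02]
```

View pics/topov.png

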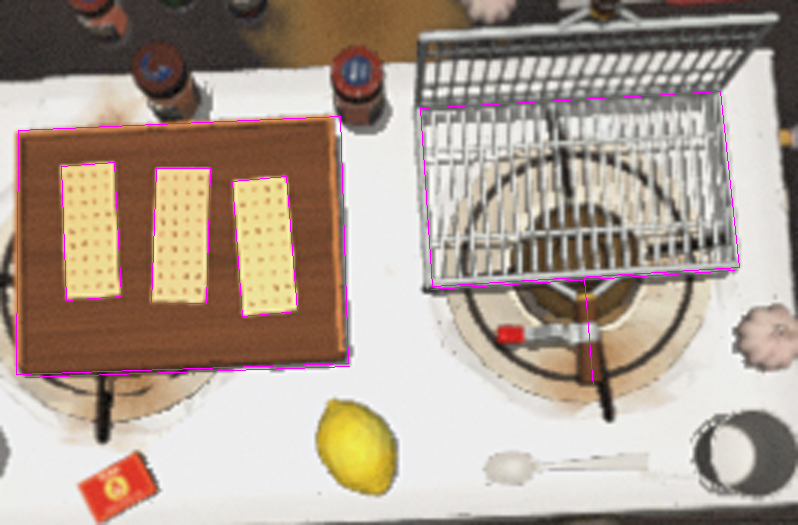

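View pics/sideov.png

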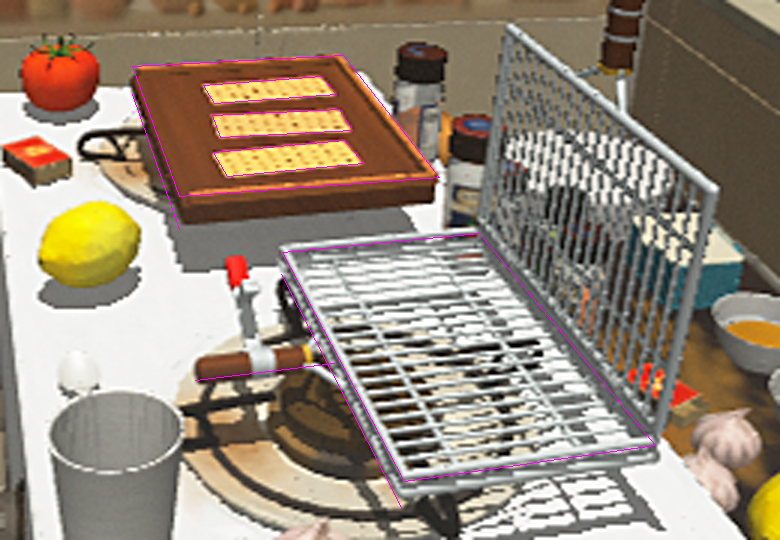

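Run:
```python
from h import *
t=lambda u,v:np.array([200+u/3,150+v/3])-.5; s=lambda u,v:np.array([235+u/3,195+v/3])-.5
G={'bl':(70,118,16.5),'br':(70,-118,16.5),'fr':(-70,-118,16.5),'fl':(-70,118,16.5),'h':(-153,0,8),'h0':(-70,0,8)}
og=[('top',G['fl'],t(430,287)),('top',G['fr'],t(737,268)),('side',G['fl'],s(282,246)),('side',G['fr'],s(406,479)),('side',G['br'],s(655,438)),('side',G['bl'],s(482,232)),('top',G['h'],t(592,382)),('side',G['h'],s(198,368))]
g,r=fit(og,[600,-10,30,0]);print('grill',g.round(3));print(r.round(1).tolist())
g,r=fitz(og,[600,-10,0],34);print('grill',g.round(3));print(r.round(1).tolist())
s_=st(); print(s_['clock'])
print('lid', [(c,[(np.round(b['position']).tolist(),round(b['p'],2)) for b in spot_point('lid_grip',c)][:2]) for c in('top','side')])
for a in (1.3,1.4,1.5,1.6,1.7):
    P=tow(g,[70-222*np.cos(a)+8*0,0,20+222*np.sin(a)]); print(a,P.round(),proj('top',P).round(),proj('side',P).round())
for a in (1.2,1.5): 
    P=tow(g,[-115,12+np.sin(a)*55+5*np.cos(a),8+55*np.cos(a)]);print('tab',a,P.round(),proj('top',P).round(),proj('side',P).round())
```

```text
grill [ 6.01246e+02 -9.37000e+00  3.23770e+01  6.20000e-02]
[[-0.2, -1.1], [0.3, -0.8], [0.5, 0.6], [-0.4, -1.5], [0.4, 0.4], [-0.5, -1.1], [-0.2, 0.8], [-0.7, 2.1]]
grill [ 6.00939e+02 -1.00920e+01  3.40000e+01  5.90000e-02]
[[0.1, -1.2], [0.8, -0.7], [0.6, 0.0], [-0.6, -2.1], [0.5, -0.1], [-0.3, -1.6], [0.1, 0.9], [-0.8, 1.4]]
0.6
lid [('top', [([406.0, 138.0], 0.66)]), ('side', [([449.0, 178.0], 0.73)])]
1.3 [612.  -9. 268.] [[409. 179.]] [[403. 187.]]
1.4 [633.  -8. 273.] [[409. 167.]] [[416. 184.]]
1.5 [655.  -7. 275.] [[408. 155.]] [[429. 181.]]
1.6 [677.  -6. 276.] [[407. 143.]] [[441. 180.]]
1.7 [699.  -4. 274.] [[406. 132.]] [[454. 181.]]
tab 1.2 [482.  48.  62.] [[368. 262.]] [[313. 287.]]
tab 1.5 [482.  50.  46.] [[366. 263.]] [[313. 294.]]
```

Three breads lie on the board (top-view centres about (229,227), (260,228), (288,232)). The overlay matches the board at z = 34, the breads at z ≈ 54.5, and the grill at about (601, -10, 34) with yaw 0.06. The lid is open at about 1.65 rad and the catch is out to the left.

Call:
step_arm([
  [[0, 0, 0], [190, -94, 0], 1],
  [[0, 0, 0], [190, -94, 0], 1],
  [[0, 0, 0], [190, -94, 0], 1],
  [[0, 0, 0], [190, -94, 0], 1],
  [[0, 0, 0], [190, -94, 0], 1],
])

```text
clock: 1.2
position: [373.0, -483.3, 231.6]
tool_rot: [-0.001, 0.986, 0.168, 0.002]
contact_force: [-0.1, 0.0, 0.5]
grip_width: 0.145
finger_force: 0.0
```

Call:
step_arm([
  [[0, 0, 0], [140, -205, 0], 1],
  [[0, 0, 0], [140, -205, 0], 1],
  [[0, 0, 0], [140, -205, 0], 1],
  [[0, 0, 0], [140, -205, 0], 1],
  [[0, 0, 0], [140, -205, 0], 1],
])

```text
clock: 1.7
position: [433.8, -248.1, 231.6]
tool_rot: [0.0, 0.987, 0.163, 0.0]
contact_force: [2.0, 0.4, 0.1]
grip_width: -0.005
finger_force: 0.0
```

Call:
step_arm([
  [[0, 0, 0], [140, -205, 0], 1],
  [[0, 0, 0], [140, -205, 0], 1],
  [[0, 0, 0], [140, -205, 0], 1],
  [[0, 0, 0], [140, -205, 0], 1],
  [[0, 0, 0], [140, -205, 0], 1],
])

```text
clock: 2.2
position: [500.5, -8.8, 231.7]
tool_rot: [0.0, 0.987, 0.163, 0.001]
contact_force: [1.2, -0.2, -0.6]
grip_width: 0.005
finger_force: 0.0
```

Call:
step_arm([
  [[0, 0, 0], [140, -205, 0], 1],
  [[0, 0, 0], [140, -205, 0], 1],
  [[0, 0, 0], [140, -205, 0], 1],
  [[0, 0, 0], [140, -205, 0], 1],
  [[0, 0, 0], [140, -205, 0], 1],
])

```text
clock: 2.7
position: [567.2, 230.3, 231.5]
tool_rot: [0.0, 0.987, 0.163, 0.0]
contact_force: [1.1, -0.1, -0.5]
grip_width: 0.0
finger_force: 0.0
```

Call:
step_arm([
  [[0, 0, 0.15], [0, 0, 30], 1],
  [[0, 0, 0.26], [0, 0, 60], 1],
  [[0, 0, 0.26], [0, 0, 60], 1],
  [[0, 0, 0.26], [0, 0, 60], 1],
])

```text
clock: 3.1
position: [566.7, 228.1, 171.6]
tool_rot: [0.0, 0.999, 0.035, -0.0]
contact_force: [0.5, 0.7, 0.2]
grip_width: 0.002
finger_force: 0.0
```

Call:
step_arm([
  [[0, 0, 0], [0, 0, 45], 1],
  [[0, 0, 0], [0, 0, 90], 1],
  [[0, 0, 0], [0, 1, 109], 1],
  [[0, 0, 0], [0, 1, 112], 1],
  [[0, 0, 0], [0, 1, 114], 1],
])

```text
clock: 3.6
position: [568.2, 227.9, 59.1]
tool_rot: [-0.001, 0.999, 0.034, 0.001]
contact_force: [0.5, 0.4, 0.8]
grip_width: -0.002
finger_force: 0.0
```

Call:
step_arm([
  [[0, 0, 0], [0, 0, 1], 1],
  [[0, 0, 0], [0, 0, 2], 1],
])

```text
clock: 3.8
position: [568.1, 228.2, 57.3]
tool_rot: [-0.001, 0.999, 0.034, 0.002]
contact_force: [-0.3, -0.7, -1.0]
grip_width: -0.002
finger_force: 0.0
```

Call:
step_arm([
  [[0, 0, 0], [0, 0, 0.5], 1],
  [[0, 0, 0], [0, 0, 0.5], 1],
])

```text
clock: 4.0
position: [567.0, 227.7, 55.5]
tool_rot: [-0.0, 0.999, 0.034, 0.0]
contact_force: [-0.2, -0.4, 0.2]
grip_width: -0.002
finger_force: 0.0
```

Call:
step_arm([
  [[0, 0, 0], [0, 0, 0.7], 1],
  [[0, 0, 0], [0, 0, 0.7], 1],
])

```text
clock: 4.2
position: [566.9, 227.7, 54.7]
tool_rot: [-0.0, 0.999, 0.034, 0.0]
contact_force: [-0.8, -0.6, 4.7]
grip_width: -0.002
finger_force: 2.4
```

Call:
step_arm([
  [[0, 0, 0], [0, 0, 0.7], 1],
  [[0, 0, 0], [0, 0, 0.7], 1],
])

```text
clock: 4.4
position: [566.9, 227.8, 54.6]
tool_rot: [0.0, 0.999, 0.034, 0.0]
contact_force: [-1.9, -2.2, 10.9]
grip_width: -0.002
finger_force: 5.4
```

Call:
step_arm([
  [[0, 0, 0], [0, 0, 0.5], 1],
  [[0, 0, 0], [0, 0, 0.5], 1],
])

```text
clock: 4.6
position: [567.0, 227.7, 54.6]
tool_rot: [0.0, 0.999, 0.034, 0.0]
contact_force: [-5.6, -2.6, 15.0]
grip_width: 0.0
finger_force: 7.4
```

Call:
step_arm([
  [[0, 0, 0], [0, 0, -0.9], 1],
  [[0, 0, 0], [-4, 0, -0.9], 1],
  [[0, 0, 0], [-10, 0, -0.9], 1],
  [[0, 0, 0], [-16, 0, -0.9], 1],
  [[0, 0, 0], [-23, 0, -0.9], 1],
])

```text
clock: 5.1
position: [544.9, 226.6, 54.6]
tool_rot: [-0.001, 0.999, 0.034, 0.002]
contact_force: [2.9, 0.4, 5.7]
grip_width: -0.002
finger_force: 2.9
```

Call:
step_arm([
  [[0, 0, 0], [-7, 0, 0], 1],
  [[0, 0, 0], [-14, 0, 0], 1],
  [[0, 0, 0], [-21, 0, 0], 1],
  [[0, 0, 0], [-28, 0, 0], 1],
  [[0, 0, 0], [-35, 0, 0], 1],
])

```text
clock: 5.6
position: [509.8, 224.3, 54.6]
tool_rot: [-0.001, 0.999, 0.034, 0.002]
contact_force: [3.4, 0.4, 6.5]
grip_width: -0.001
finger_force: 2.9
```

Call:
step_arm([
  [[0, 0, 0], [-7, 0, 0], 1],
  [[0, 0, 0], [-14, 0, 0], 1],
  [[0, 0, 0], [-19, 0, 0], 1],
  [[0, 0, 0], [-19, 0, 0], 1],
  [[0, 0, 0], [-19, 0, -8], 1],
])

```text
clock: 6.1
position: [488.5, 222.0, 61.2]
tool_rot: [0.0, 0.999, 0.034, -0.001]
contact_force: [-0.7, -0.5, -0.4]
grip_width: -0.003
finger_force: 0.0
```

Call:
step_arm([
  [[0, 0, 0], [0, 0, -30], 0.25],
  [[0, 0, 0], [0, 0, -70], 0.25],
  [[0, 0, 0], [0, 60, -100], 0.25],
  [[0, 0, 0], [0, 110, -100], 0.25],
  [[0, 0, 0], [0, 150, -100], 0.25],
])

```text
clock: 6.6
position: [499.4, 77.3, 162.8]
tool_rot: [-0.0, 0.999, 0.035, 0.001]
contact_force: [0.9, -0.6, -0.4]
grip_width: 0.751
finger_force: 0.0
```

```bash
cat >> h.py <<'E'
Bd=(552.4,294.3,34,.039); Gr=(601,-10,34,.06)
def loc(P,x,y): 
    c,s=np.cos(P[3]),np.sin(P[3]); x-=P[0];y-=P[1]; return round(c*x+s*y,1),round(-s*x+c*y,1)
def look(z=54.5,tag=None,cams=('top',),fr=None):
    for n in cams:
        im=vision.snapshot(n)
        if tag: cv2.imwrite(f'pics/{n}{tag}.png',im)
        for b in breads(n,im,z):
            if 380<b[0]<700 and -150<b[1]<450 and 35<b[3]<60 and 85<b[2]<130: print(n,np.round(b[:4]),round(b[4],3),'board',loc(Bd,*b[:2]),'grill',loc(Gr,*b[:2]))
E
python3 -c "
from h import *
look(54.5,'1',('top','side'))"
```

```text
top [476. 225. 106.  43.] 0.099 board (np.float64(-79.4), np.float64(-66.0)) grill (np.float64(-111.0), np.float64(242.3))
top [560. 294. 103.  42.] -0.004 board (np.float64(8.0), np.float64(-0.2)) grill (np.float64(-22.3), np.float64(306.3))
top [564. 364. 106.  44.] 0.084 board (np.float64(14.0), np.float64(69.4)) grill (np.float64(-14.8), np.float64(375.8))
side [560. 293. 106.  44.] 0.01 board (np.float64(7.1), np.float64(-1.8)) grill (np.float64(-23.2), np.float64(304.7))
```

Call:
step_arm([
  [[0, 0, -0.03], [-16, -48, 0], 0.25],
  [[0, 0, -0.03], [-32, -96, 0], 0.25],
  [[0, 0, -0.03], [-49, -147, 20], 0.25],
  [[0, 0, -0.03], [-49, -148, 60], 0.25],
  [[0, 0, -0.03], [-49, -148, 80], 0.25],
])

```text
clock: 7.2
position: [437.3, 224.9, 79.3]
tool_rot: [0.0, 0.999, 0.052, -0.002]
contact_force: [0.5, -1.3, 0.1]
grip_width: 0.749
finger_force: 0.0
```

Call:
step_arm([
  [[0, 0, 0], [0, 0, 20], 0.25],
  [[0, 0, 0], [0, 0, 42], 0.25],
  [[0, 0, 0], [0, 0, 42], 0.25],
])

```text
clock: 7.5
position: [438.0, 221.8, 37.2]
tool_rot: [0.001, 0.999, 0.049, -0.003]
contact_force: [0.5, -0.5, 0.4]
grip_width: 0.752
finger_force: 0.0
```

Call:
step_arm([
  [[0, 0, 0], [0, 0, -1], 0.6],
  [[0, 0, 0], [0, 0, -1], 1],
  [[0, 0, 0], [0, 0, -1], 1],
  [[0, 0, 0], [0, 0, -1], 1],
  [[0, 0, 0], [0, 0, -1], 1],
])

```text
clock: 8.0
position: [441.2, 223.1, 41.4]
tool_rot: [-0.0, 0.999, 0.049, 0.001]
contact_force: [-1.4, 0.6, 4.5]
grip_width: 0.459
finger_force: 60.1
```

Call:
step_arm([
  [[0, 0, 0], [0, 0, 0], 1],
  [[0, 0, 0], [0, 0, 0], 1],
  [[0, 0, 0], [0, 0, -8], 1],
  [[0, 0, 0], [0, 0, -25], 1],
  [[0, 0, 0], [0, 0, -50], 1],
])

```text
clock: 8.5
position: [439.8, 221.8, 90.4]
tool_rot: [0.001, 0.999, 0.049, -0.001]
contact_force: [0.9, 0.2, -0.5]
grip_width: 0.455
finger_force: 60.2
```

```bash
python3 -c "
from h import *
look(100,'2',('side',))
s=st();print(s['position'],s['grip_width'],s['finger_force'])
im=cv2.imread('pics/side2.png')[170:350,200:460];cv2.imwrite('pics/s2c.png',cv2.resize(im,None,fx=3,fy=3))"
```

```text
[442.09664347 223.35230006  94.57592662] 0.4603682984727071 60.24819731712341
```

View pics/s2c.png

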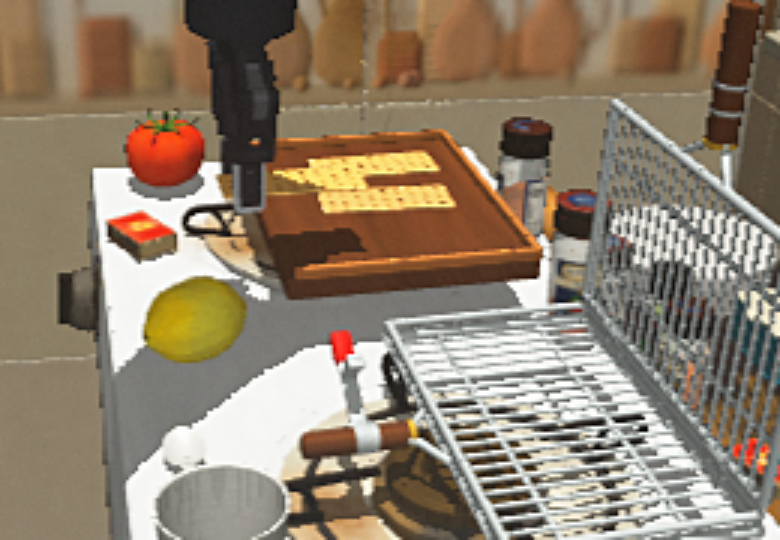

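Call:
step_arm([
  [[0, 0, 0], [0, 0, -38], 1],
  [[0, 0, 0], [15, 40, -38], 1],
  [[0, 0, 0.02], [29, 85, -38], 1],
  [[0, 0, 0.038], [44, 130, -38], 1],
  [[0, 0, 0.038], [58, 175, -38], 1],
])

```text
clock: 9.05
position: [516.1, 52.2, 129.1]
tool_rot: [0.0, 1.0, 0.03, 0.0]
contact_force: [1.1, 0.1, 0.0]
grip_width: 0.46
finger_force: 60.5
```

Call:
step_arm([
  [[0, 0, 0], [13, 47, 0], 1],
  [[0, 0, 0], [26, 94, 0], 1],
  [[0, 0, 0], [37, 139, 0], 1],
  [[0, 0, 0], [37, 139, 0], 1],
])

```text
clock: 9.45
position: [561.5, -91.3, 128.6]
tool_rot: [0.002, 1.0, 0.024, 0.0]
contact_force: [-0.2, -0.7, -1.3]
grip_width: 0.461
finger_force: 60.5
```

Call:
step_arm([
  [[0, 0, 0], [0, 0, 30], 1],
  [[0, 0, 0], [0, 0, 60], 1],
  [[0, 0, 0], [0, 0, 60], 1],
])

```text
clock: 9.75
position: [557.4, -82.1, 65.4]
tool_rot: [-0.0, 1.0, 0.03, -0.004]
contact_force: [-0.7, 0.2, -0.9]
grip_width: 0.46
finger_force: 60.5
```

```bash
python3 -c "
from h import *
s=st();print(s['position'].round(1),R.from_quat(np.roll(s['tool_rot'],-1)).as_matrix()[:,0].round(3))
z=s['position'][2]+13.5
look(z,'3',('side','top'))
im=cv2.imread('pics/side3.png')[170:380,230:500];cv2.imwrite('pics/s3c.png',cv2.resize(im,None,fx=2.9,fy=2.8))"
```

```text
[557.4 -82.1  65.4] [ 0.998  0.06  -0.007]
side [548. 237.  99.  45.] -0.0 board (np.float64(-6.8), np.float64(-56.6)) grill (np.float64(-38.2), np.float64(250.2))
side [551. 303. 100.  45.] 0.08 board (np.float64(-0.7), np.float64(8.8)) grill (np.float64(-30.8), np.float64(315.5))
top [555. 291. 102.  41.] -0.004 board (np.float64(2.4), np.float64(-3.9)) grill (np.float64(-28.0), np.float64(302.7))
top [559. 359. 104.  42.] 0.084 board (np.float64(9.4), np.float64(64.0)) grill (np.float64(-19.6), np.float64(370.5))
```

View pics/s3c.png

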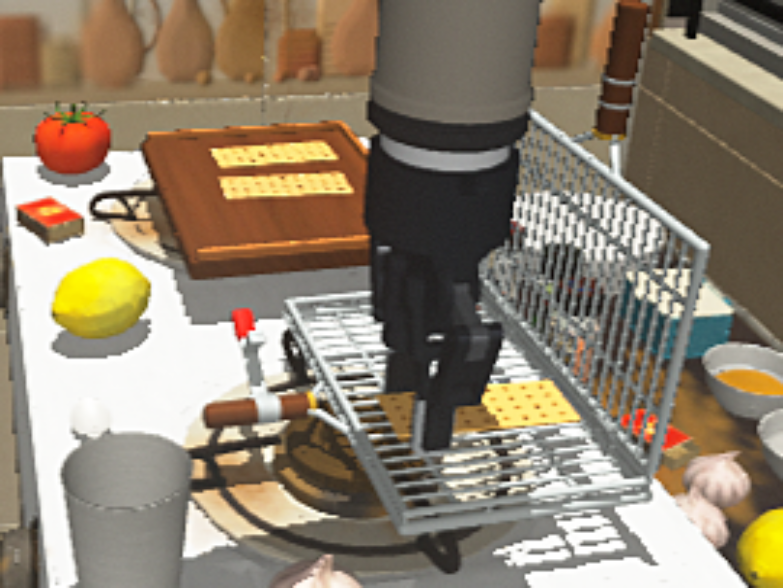

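Call:
step_arm([
  [[0, 0, 0], [10, 0, 10], 1],
  [[0, 0, 0], [10, 0, 22], 1],
  [[0, 0, 0], [10, 0, 22], 1],
])

```text
clock: 10.15
position: [570.3, -81.6, 45.5]
tool_rot: [-0.0, 1.0, 0.03, -0.001]
contact_force: [-0.1, -0.2, -0.5]
grip_width: 0.46
finger_force: 60.5
```

Call:
step_arm([
  [[0, 0, 0], [0, 0, 2], 1],
  [[0, 0, 0], [0, 0, 4], 1],
  [[0, 0, 0], [0, 0, 4], 1],
])

```text
clock: 10.45
position: [570.6, -81.8, 42.6]
tool_rot: [0.0, 1.0, 0.03, -0.0]
contact_force: [-0.2, -0.2, 0.4]
grip_width: 0.465
finger_force: 60.5
```

Call:
step_arm([
  [[0, 0, 0], [0, 0, 1.5], 1],
  [[0, 0, 0], [0, 0, 3], 1],
  [[0, 0, 0], [0, 0, 3], 1],
])

```text
clock: 10.75
position: [570.6, -81.8, 39.5]
tool_rot: [-0.0, 1.0, 0.03, -0.0]
contact_force: [0.6, -0.3, -0.1]
grip_width: 0.458
finger_force: 60.5
```

Call:
step_arm([
  [[0, 0, 0], [0, 0, 1], 1],
  [[0, 0, 0], [0, 0, 1.5], 1],
  [[0, 0, 0], [0, 0, 1.5], 1],
])

```text
clock: 11.05
position: [570.8, -81.8, 38.8]
tool_rot: [0.0, 1.0, 0.03, 0.0]
contact_force: [-2.5, -0.0, 6.1]
grip_width: 0.458
finger_force: 64.2
```

Call:
step_arm([
  [[0, 0, 0], [0, 0, 1], 1],
  [[0, 0, 0], [0, 0, 1.5], 1],
  [[0, 0, 0], [0, 0, 1.5], 1],
])

```text
clock: 11.35
position: [570.9, -81.8, 38.8]
tool_rot: [0.0, 1.0, 0.03, 0.0]
contact_force: [-6.9, -0.3, 20.1]
grip_width: 0.462
finger_force: 71.5
```

Call:
step_arm([
  [[0, 0, 0], [0, 0, 1], 1],
  [[0, 0, 0], [0, 0, 1.5], 1],
  [[0, 0, 0], [0, 0, 1.5], 1],
])

```text
clock: 11.65
position: [570.9, -81.8, 38.6]
tool_rot: [0.001, 1.0, 0.03, 0.0]
contact_force: [-12.0, 1.2, 35.0]
grip_width: 0.463
finger_force: 78.8
```

Call:
step_arm([
  [[0, 0, 0], [0, 0, -4], 1],
  [[0, 0, 0], [0, 0, -4], 1],
  [[0, 0, 0], [0, 0, -4], 0.42],
  [[0, 0, 0], [0, 0, -4], 0.42],
  [[0, 0, 0], [0, 0, -4], 0.42],
])

```text
clock: 12.15
position: [570.5, -81.7, 38.6]
tool_rot: [-0.0, 1.0, 0.03, -0.0]
contact_force: [0.0, -0.3, 0.7]
grip_width: 0.58
finger_force: 0.0
```

Call:
step_arm([
  [[0, 0, 0], [0, 0, 0], 0.42],
  [[0, 0, 0], [0, 0, -15], 0.42],
  [[0, 0, 0], [0, 0, -50], 0.42],
  [[0, 0, 0], [0, 0, -90], 0.42],
  [[0, 0, 0], [-40, -20, -90], 0.42],
])

```text
clock: 12.65
position: [538.0, -65.8, 135.9]
tool_rot: [0.001, 1.0, 0.028, 0.008]
contact_force: [-0.1, 1.8, 0.1]
grip_width: 0.579
finger_force: 0.0
```

Call:
step_arm([
  [[0, 0, 0], [-20, -45, 0], 0.6],
  [[0, 0, 0], [-25, -94, 0], 1],
  [[0, 0, 0], [-30, -140, 0], 1],
  [[0, 0, 0], [-30, -140, 0], 1],
])

```text
clock: 13.05
position: [490.4, 81.2, 130.8]
tool_rot: [-0.002, 0.999, 0.035, 0.001]
contact_force: [0.2, -0.3, -0.0]
grip_width: -0.003
finger_force: 0.0
```

```bash
python3 -c "
from h import *
s=st();print(s['position'].round(1))
look(54.5,'4',('top','side'))
print('grill z')
for n in('top','side'):
  for b in breads(n,cv2.imread(f'pics/{n}4.png'),42.5):
    if 500<b[0]<700 and -130<b[1]<100: print(n,np.round(b[:5],2),loc(Gr,*b[:2]))
im=cv2.imread('pics/side4.png')[170:380,230:500];cv2.imwrite('pics/s4c.png',cv2.resize(im,None,fx=2.9,fy=2.8))"
```

```text
[490.4  81.2 130.8]
top [559. 294. 105.  42.] -0.002 board (np.float64(6.9), np.float64(-0.3)) grill (np.float64(-23.4), np.float64(306.2))
top [564. 364. 107.  44.] 0.084 board (np.float64(14.1), np.float64(69.4)) grill (np.float64(-14.7), np.float64(375.7))
top [603. -77. 105.  43.] 0.038 board (np.float64(36.3), np.float64(-373.4)) grill (np.float64(-1.8), np.float64(-67.4))
side [599. -97. 103.  44.] 0.014 board (np.float64(31.1), np.float64(-392.9)) grill (np.float64(-7.4), np.float64(-86.8))
grill z
top [ 6.0600e+02 -8.0070e+01  1.0595e+02  4.3500e+01  4.0000e-02] (np.float64(0.8), np.float64(-70.2))
side [ 6.0574e+02 -8.1610e+01  1.0551e+02  4.4880e+01  1.0000e-02] (np.float64(0.4), np.float64(-71.8))
```

View pics/s4c.png

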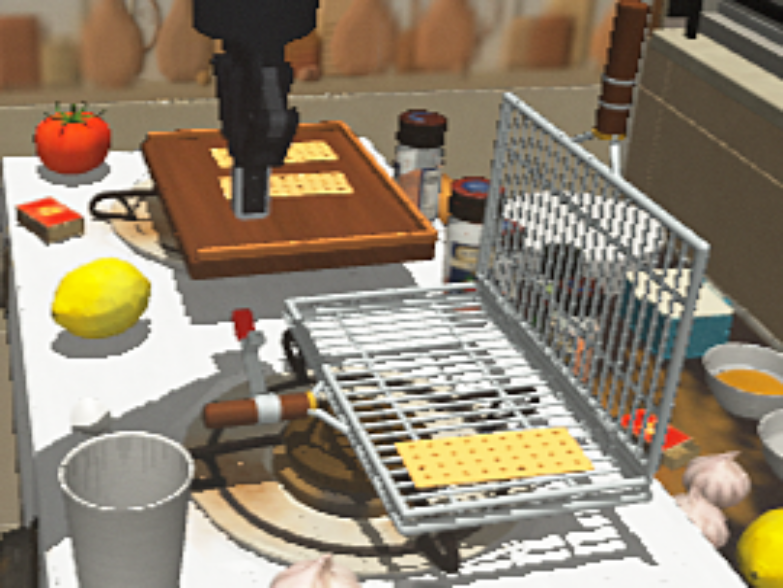

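Call:
step_arm([
  [[0, 0, 0.03], [20, -43, 0], 1],
  [[0, 0, 0.06], [40, -86, 0], 1],
  [[0, 0, 0.06], [60, -129, 0], 1],
  [[0, 0, 0.06], [80, -170, 0], 1],
  [[0, 0, 0.06], [98, -207, 0], 1],
])

```text
clock: 13.65
position: [578.6, 286.3, 129.5]
tool_rot: [0.0, 1.0, -0.001, 0.0]
contact_force: [1.4, -0.1, 0.9]
grip_width: 0.002
finger_force: 0.0
```

Call:
step_arm([
  [[0, 0, 0], [0, 0, 35], 1],
  [[0, 0, 0], [0, 0, 66], 1],
  [[0, 0, 0], [0, 0, 70], 1],
  [[0, 0, 0], [0, 0, 70], 1],
])

```text
clock: 14.05
position: [577.1, 284.3, 58.7]
tool_rot: [0.001, 1.0, -0.001, -0.001]
contact_force: [-0.6, 0.1, 0.5]
grip_width: -0.001
finger_force: 0.0
```

Call:
step_arm([
  [[0, 0, 0], [0, -9.5, 0], 1],
  [[0, 0, 0], [0, -9.5, 2], 1],
  [[0, 0, 0], [0, -9.5, 3], 1],
  [[0, 0, 0], [0, -9.5, 3], 1],
])

```text
clock: 14.45
position: [577.0, 295.8, 56.7]
tool_rot: [-0.0, 1.0, -0.0, 0.0]
contact_force: [0.2, -0.2, 0.2]
grip_width: -0.002
finger_force: 0.0
```

Call:
step_arm([
  [[0, 0, 0], [0, 0, 0.7], 1],
  [[0, 0, 0], [0, 0, 0.7], 1],
])

```text
clock: 14.65
position: [576.8, 295.5, 55.5]
tool_rot: [0.0, 1.0, -0.0, 0.0]
contact_force: [0.1, 0.3, -0.6]
grip_width: -0.003
finger_force: 0.0
```

Call:
step_arm([
  [[0, 0, 0], [0, 0, 0.5], 1],
  [[0, 0, 0], [0, 0, 0.5], 1],
])

```text
clock: 14.85
position: [576.7, 295.6, 54.8]
tool_rot: [0.0, 1.0, -0.0, -0.0]
contact_force: [-0.9, -0.1, 0.4]
grip_width: -0.002
finger_force: 0.0
```

Call:
step_arm([
  [[0, 0, 0], [0, 0, 0.8], 1],
  [[0, 0, 0], [0, 0, 0.8], 1],
])

```text
clock: 15.05
position: [576.8, 295.7, 54.7]
tool_rot: [0.0, 1.0, -0.0, 0.0]
contact_force: [-1.9, -2.1, 4.7]
grip_width: 0.004
finger_force: 2.4
```

Call:
step_arm([
  [[0, 0, 0], [-3, 0, 0.2], 1],
  [[0, 0, 0], [-9, 0, 0.2], 1],
  [[0, 0, 0], [-16, 0, 0.2], 1],
  [[0, 0, 0], [-23, 0, 0.2], 1],
  [[0, 0, 0], [-30, 0, 0.2], 1],
])

```text
clock: 15.55
position: [547.0, 296.2, 54.7]
tool_rot: [-0.001, 1.0, -0.0, 0.001]
contact_force: [2.5, 0.6, 4.6]
grip_width: -0.001
finger_force: 2.6
```

Call:
step_arm([
  [[0, 0, 0], [-7, 0, 0], 1],
  [[0, 0, 0], [-14, 0, 0], 1],
  [[0, 0, 0], [-21, 0, 0], 1],
  [[0, 0, 0], [-28, 0, 0], 1],
  [[0, 0, 0], [-35, 0, 0], 1],
])

```text
clock: 16.05
position: [512.0, 296.2, 54.6]
tool_rot: [-0.001, 1.0, -0.0, 0.001]
contact_force: [3.9, 0.9, 5.7]
grip_width: 0.002
finger_force: 2.7
```

Call:
step_arm([
  [[0, 0, 0], [-7, 0, 0], 1],
  [[0, 0, 0], [-14, 0, 0], 1],
  [[0, 0, 0], [-22, 0, 0], 1],
  [[0, 0, 0], [-22, 0, 0], 1],
  [[0, 0, 0], [-22, 0, -8], 1],
])

```text
clock: 16.55
position: [487.7, 295.2, 61.2]
tool_rot: [0.001, 1.0, 0.0, -0.001]
contact_force: [0.3, 0.3, -0.4]
grip_width: -0.003
finger_force: 0.0
```

Call:
step_arm([
  [[0, 0, 0], [0, 0, -30], 0.25],
  [[0, 0, 0], [0, 0, -70], 0.25],
  [[0, 0, 0], [0, 60, -100], 0.25],
  [[0, 0, 0], [0, 110, -100], 0.25],
  [[0, 0, 0], [0, 160, -100], 0.25],
])

```text
clock: 17.05
position: [489.1, 150.4, 162.6]
tool_rot: [-0.0, 1.0, 0.001, 0.0]
contact_force: [0.6, -1.3, -0.9]
grip_width: 0.749
finger_force: 0.0
```

Call:
step_arm([
  [[0, 0, 0], [-45, 40, 0], 0.25],
  [[0, 0, 0], [-45, 40, 0], 0.25],
  [[0, 0, 0], [-45, 40, 0], 0.25],
])

```text
clock: 17.35
position: [442.6, 109.8, 161.2]
tool_rot: [0.001, 1.0, -0.001, -0.001]
contact_force: [0.3, 0.2, 0.7]
grip_width: 0.748
finger_force: 0.0
```

```bash
python3 -c "
from h import *
s=st();print(s['position'].round(1),R.from_quat(np.roll(s['tool_rot'],-1)).as_matrix()[:,0].round(3))
look(54.5,'5',('top','side'))"
```

```text
[442.6 109.8 161.2] [ 1.    -0.002 -0.002]
top [564. 364. 107.  44.] 0.084 board (np.float64(14.1), np.float64(69.4)) grill (np.float64(-14.7), np.float64(375.7))
top [603. -78. 104.  43.] 0.031 board (np.float64(36.3), np.float64(-373.6)) grill (np.float64(-1.8), np.float64(-67.6))
side [599. -97. 103.  44.] 0.014 board (np.float64(31.1), np.float64(-392.9)) grill (np.float64(-7.4), np.float64(-86.8))
side [563. 363. 106.  46.] 0.093 board (np.float64(13.4), np.float64(68.6)) grill (np.float64(-15.4), np.float64(375.0))
```

```bash
python3 -c "
from h import *
for n in('top','side'):
  im=cv2.imread(f'pics/{n}5.png')
  for b in breads(n,im,54.5):
    if 380<b[0]<700 and -150<b[1]<450: print(n,np.round(b[:5],2),b[5])
a=cv2.imread('pics/top5.png')[190:320,190:400];cv2.imwrite('pics/t5c.png',cv2.resize(a,None,fx=3.5,fy=3.5))"
```

```text
top [397.9  162.22  77.85  45.64   0.64] [318.84070796 301.72566372]
top [ 4.7902e+02 -5.8170e+01  5.5860e+01  3.8790e+01  4.4000e-01] [414.175 264.85 ]
top [471.66 308.17 107.27  68.16  -0.  ] [255.15646259 268.87755102]
top [5.6382e+02 3.6419e+02 1.0658e+02 4.3700e+01 8.0000e-02] [229.56557377 226.50819672]
top [ 6.0323e+02 -7.7620e+01  1.0450e+02  4.2990e+01  3.0000e-02] [421.66942149 209.78512397]
side [ 461.08 -125.21   60.82   45.63   -1.08] [317.34228188 352.81208054]
side [ 5.9884e+02 -9.7050e+01  1.0255e+02  4.3630e+01  1.0000e-02] [399.37583893 332.7852349 ]
side [467.22 259.08 114.7  113.45   0.  ] [287.67175573 240.96946565]
side [5.6315e+02 3.6337e+02 1.0590e+02 4.5590e+01 9.0000e-02] [323.78021978 224.57142857]
```

View pics/t5c.png

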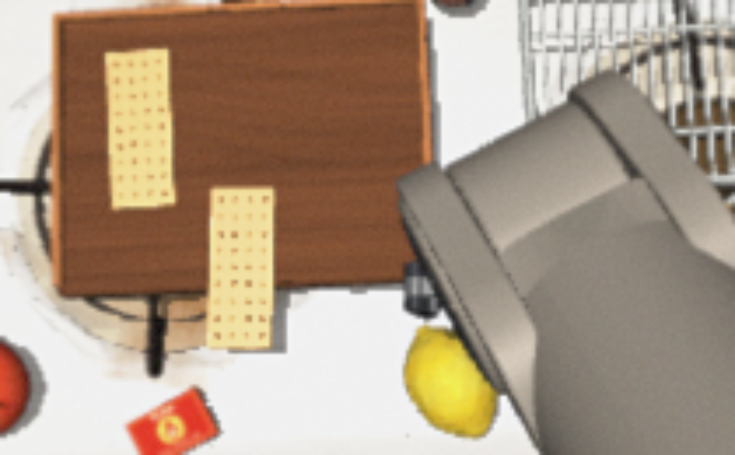

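Call:
step_arm([
  [[0, 0, 0], [-6, -50, 0], 0.25],
  [[0, 0, 0], [-6, -100, 0], 0.25],
  [[0, 0, 0], [-6, -150, 20], 0.25],
  [[0, 0, 0], [-6, -185, 50], 0.25],
  [[0, 0, 0], [-6, -185, 75], 0.25],
])

```text
clock: 17.95
position: [437.6, 306.1, 85.8]
tool_rot: [-0.003, 1.0, 0.005, 0.0]
contact_force: [-0.2, 0.5, 0.2]
grip_width: 0.748
finger_force: 0.0
```

Call:
step_arm([
  [[0, 0, 0], [0, 0, 5], 0.25],
  [[0, 0, 0], [0, 0, 5], 0.25],
  [[0, 0, 0], [0, 0, 5], 0.25],
])

```text
clock: 18.25
position: [439.6, 296.5, 82.4]
tool_rot: [-0.0, 1.0, -0.001, 0.001]
contact_force: [0.2, -0.0, 0.1]
grip_width: 0.752
finger_force: 0.0
```

Call:
step_arm([
  [[0, 0, 0], [-3, 1, 15], 0.25],
  [[0, 0, 0], [-3, 1, 30], 0.25],
  [[0, 0, 0], [-3, 1, 36], 0.25],
  [[0, 0, 0], [-3, 1, 36], 0.25],
  [[0, 0, 0], [-3, 1, 36], 0.25],
])

```text
clock: 18.75
position: [436.1, 295.5, 45.8]
tool_rot: [-0.0, 1.0, -0.0, 0.0]
contact_force: [0.4, -0.3, -0.3]
grip_width: 0.751
finger_force: 0.0
```

Call:
step_arm([
  [[0, 0, 0], [0, 0, 0], 0.5],
  [[0, 0, 0], [0, 0, 0], 1],
  [[0, 0, 0], [0, 0, 0], 1],
  [[0, 0, 0], [0, 0, 0], 1],
  [[0, 0, 0], [0, 0, 0], 1],
])

```text
clock: 19.25
position: [436.1, 295.7, 45.9]
tool_rot: [-0.0, 1.0, -0.0, 0.0]
contact_force: [-0.6, -0.4, 5.5]
grip_width: 0.461
finger_force: 59.8
```

Call:
step_arm([
  [[0, 0, 0], [0, 0, 0], 1],
  [[0, 0, 0], [0, 0, 0], 1],
  [[0, 0, 0], [0, 0, -6], 1],
  [[0, 0, 0], [0, 0, -16], 1],
  [[0, 0, 0], [0, 0, -30], 1],
])

```text
clock: 19.75
position: [435.2, 295.0, 75.8]
tool_rot: [0.0, 1.0, -0.0, -0.001]
contact_force: [0.4, -0.4, -0.1]
grip_width: 0.459
finger_force: 60.2
```

Call:
step_arm([
  [[0, 0, 0], [0, 0, -25], 1],
  [[0, 0, 0], [0, 0, -50], 1],
  [[0, 0, 0], [0, 0, -55], 1],
  [[0, 0, 0], [0, 0, -55], 1],
])

```text
clock: 20.15
position: [436.4, 295.8, 131.9]
tool_rot: [-0.001, 1.0, -0.0, 0.001]
contact_force: [0.7, 0.6, -0.5]
grip_width: 0.459
finger_force: 60.3
```

Call:
step_arm([
  [[0, 0, 0], [15, 36, 0], 1],
  [[0, 0, -0.02], [30, 72, 0], 1],
  [[0, 0, -0.04], [45, 108, 0], 1],
  [[0, 0, -0.06], [60, 144, 0], 1],
  [[0, 0, -0.06], [75, 180, 0], 1],
])

```text
clock: 20.65
position: [510.3, 113.6, 129.5]
tool_rot: [0.0, 1.0, 0.03, -0.001]
contact_force: [1.2, 1.1, -0.5]
grip_width: 0.459
finger_force: 60.3
```

Call:
step_arm([
  [[0, 0, 0], [15, 43, 0], 1],
  [[0, 0, 0], [30, 87, 0], 1],
  [[0, 0, 0], [46, 130, 0], 1],
  [[0, 0, 0], [46, 130, 20], 1],
  [[0, 0, 0], [46, 130, 40], 1],
])

```text
clock: 21.15
position: [564.5, -14.1, 89.2]
tool_rot: [0.0, 1.0, 0.028, -0.0]
contact_force: [-0.7, 0.3, -1.5]
grip_width: 0.456
finger_force: 60.3
```

Call:
step_arm([
  [[0, 0, 0], [0, 0, 20], 1],
  [[0, 0, 0], [0, 0, 30], 1],
  [[0, 0, 0], [0, 0, 30], 1],
  [[0, 0, 0], [0, 0, 30], 1],
])

```text
clock: 21.55
position: [564.4, -11.4, 60.6]
tool_rot: [-0.0, 1.0, 0.03, -0.0]
contact_force: [0.2, -0.6, 0.1]
grip_width: 0.459
finger_force: 60.3
```

```bash
python3 -c "
from h import *
s=st();print(s['position'].round(1),R.from_quat(np.roll(s['tool_rot'],-1)).as_matrix()[:,0].round(3))"
```

```text
[564.4 -11.4  60.6] [ 0.998  0.06  -0.   ]
```

Call:
step_arm([
  [[0, 0, 0], [0, 0, 10], 1],
  [[0, 0, 0], [0, 0, 17], 1],
  [[0, 0, 0], [0, 0, 19.5], 1],
  [[0, 0, 0], [0, 0, 20.5], 1],
  [[0, 0, 0], [0, 0, 20.5], 1],
])

```text
clock: 22.05
position: [564.4, -11.6, 39.9]
tool_rot: [0.0, 1.0, 0.03, -0.0]
contact_force: [-0.2, -0.3, -0.3]
grip_width: 0.461
finger_force: 60.3
```

Call:
step_arm([
  [[0, 0, 0], [0, 0, 0], 0.42],
  [[0, 0, 0], [0, 0, 0], 0.42],
  [[0, 0, 0], [0, 0, 0], 0.42],
  [[0, 0, 0], [0, 0, 0], 0.42],
])

```text
clock: 22.45
position: [564.5, -11.6, 40.2]
tool_rot: [0.0, 1.0, 0.03, 0.0]
contact_force: [0.0, 1.0, -0.3]
grip_width: 0.58
finger_force: 0.0
```

Call:
step_arm([
  [[0, 0, 0], [0, 0, -15], 0.42],
  [[0, 0, 0], [0, 0, -50], 0.42],
  [[0, 0, 0], [0, 0, -90], 0.42],
  [[0, 0, 0], [-30, -40, -90], 0.42],
  [[0, 0, 0], [-50, -80, -90], 0.6],
])

```text
clock: 22.95
position: [509.9, 65.1, 132.4]
tool_rot: [0.0, 1.0, 0.028, 0.002]
contact_force: [0.2, 0.5, -0.9]
grip_width: 0.426
finger_force: 0.0
```

Call:
step_arm([
  [[0, 0, 0], [10, -35, 0], 1],
  [[0, 0, 0], [20, -35, 0], 1],
  [[0, 0, 0], [20, -35, 0], 1],
  [[0, 0, 0], [20, -35, 0], 1],
])

```text
clock: 23.35
position: [527.8, 100.2, 130.3]
tool_rot: [0.0, 1.0, 0.029, 0.0]
contact_force: [0.1, 0.2, -0.1]
grip_width: -0.004
finger_force: 0.0
```

```bash
python3 -c "
from h import *
s=st();print(s['position'].round(1),R.from_quat(np.roll(s['tool_rot'],-1)).as_matrix()[:,0].round(3))
look(54.5,'6',('top','side'))
print('grill z')
for n in('top','side'):
  for b in breads(n,cv2.imread(f'pics/{n}6.png'),42.5):
    if 500<b[0]<700 and -130<b[1]<100: print(n,np.round(b[:5],2),loc(Gr,*b[:2]))"
```

```text
[527.8 100.2 130.3] [0.998 0.058 0.   ]
top [564. 364. 107.  44.] 0.084 board (np.float64(14.1), np.float64(69.3)) grill (np.float64(-14.7), np.float64(375.7))
top [611. -77.  89.  43.] 0.041 board (np.float64(44.4), np.float64(-373.6)) grill (np.float64(6.2), np.float64(-67.8))
side [599. -97. 103.  43.] 0.017 board (np.float64(31.2), np.float64(-392.9)) grill (np.float64(-7.3), np.float64(-86.8))
side [593. -28. 102.  44.] 0.044 board (np.float64(28.3), np.float64(-323.9)) grill (np.float64(-8.8), np.float64(-17.7))
grill z
top [ 6.1412e+02 -7.9970e+01  8.9830e+01  4.3210e+01  4.0000e-02] (np.float64(8.9), np.float64(-70.6))
side [ 6.0577e+02 -8.1630e+01  1.0546e+02  4.4720e+01  2.0000e-02] (np.float64(0.5), np.float64(-71.8))
side [ 6.0000e+02 -1.0770e+01  1.0529e+02  4.4790e+01  4.0000e-02] (np.float64(-1.0), np.float64(-0.7))
```

Call:
step_arm([
  [[0, 0, 0], [12, -48, 0], 1],
  [[0, 0, -0.026], [24, -96, 0], 1],
  [[0, 0, -0.026], [36, -144, 0], 1],
  [[0, 0, -0.026], [49, -192, 0], 1],
  [[0, 0, -0.026], [60, -238, 0], 1],
])

```text
clock: 23.95
position: [573.9, 343.2, 129.8]
tool_rot: [0.0, 0.999, 0.042, -0.0]
contact_force: [0.8, -0.6, 0.5]
grip_width: 0.001
finger_force: 0.0
```

Call:
step_arm([
  [[0, 0, 0], [7, -23, 0], 1],
  [[0, 0, 0], [7, -23, 35], 1],
  [[0, 0, 0], [7, -23, 66], 1],
  [[0, 0, 0], [7, -23, 70], 1],
  [[0, 0, 0], [7, -23, 70], 1],
])

```text
clock: 24.45
position: [578.1, 364.6, 59.2]
tool_rot: [0.001, 0.999, 0.042, -0.001]
contact_force: [0.8, 0.9, 1.0]
grip_width: 0.001
finger_force: 0.0
```

Call:
step_arm([
  [[0, 0, 0], [0, 0, 1], 1],
  [[0, 0, 0], [0, 0, 2.5], 1],
  [[0, 0, 0], [0, 0, 2.5], 1],
])

```text
clock: 24.75
position: [578.9, 366.3, 58.8]
tool_rot: [-0.001, 0.999, 0.043, 0.001]
contact_force: [0.4, 0.5, -0.7]
grip_width: -0.002
finger_force: 0.0
```

Call:
step_arm([
  [[0, 0, 0], [0, 0, 1.5], 1],
  [[0, 0, 0], [0, 0, 2.5], 1],
  [[0, 0, 0], [0, 0, 2.5], 1],
])

```text
clock: 25.05
position: [578.2, 366.0, 54.9]
tool_rot: [0.0, 0.999, 0.043, -0.0]
contact_force: [-0.1, -0.3, -0.4]
grip_width: -0.001
finger_force: 0.0
```

Call:
step_arm([
  [[0, 0, 0], [0, 0, 0.7], 1],
  [[0, 0, 0], [0, 0, 0.7], 1],
])

```text
clock: 25.25
position: [578.3, 366.1, 54.7]
tool_rot: [0.0, 0.999, 0.043, 0.0]
contact_force: [-1.3, -1.7, 4.5]
grip_width: 0.001
finger_force: 2.1
```

Call:
step_arm([
  [[0, 0, 0], [0, 0, 0.6], 1],
  [[0, 0, 0], [0, 0, 0.6], 1],
])

```text
clock: 25.45
position: [578.2, 366.1, 54.7]
tool_rot: [0.0, 0.999, 0.043, 0.0]
contact_force: [-2.3, -2.0, 7.7]
grip_width: 0.002
finger_force: 4.2
```

Call:
step_arm([
  [[0, 0, 0], [-3, 0, -0.2], 1],
  [[0, 0, 0], [-9, 0, -0.2], 1],
  [[0, 0, 0], [-16, 0, -0.2], 1],
  [[0, 0, 0], [-23, 0, -0.2], 1],
  [[0, 0, 0], [-30, 0, -0.2], 1],
])

```text
clock: 25.95
position: [548.8, 364.0, 54.7]
tool_rot: [-0.001, 0.999, 0.043, 0.001]
contact_force: [2.4, 0.8, 5.7]
grip_width: 0.0
finger_force: 2.6
```

Call:
step_arm([
  [[0, 0, 0], [-7, 0, 0], 1],
  [[0, 0, 0], [-14, 0, 0], 1],
  [[0, 0, 0], [-21, 0, 0], 1],
  [[0, 0, 0], [-28, 0, 0], 1],
  [[0, 0, 0], [-35, 0, 0], 1],
])

```text
clock: 26.45
position: [513.9, 361.0, 54.7]
tool_rot: [-0.001, 0.999, 0.043, 0.001]
contact_force: [2.7, 0.7, 5.0]
grip_width: -0.003
finger_force: 2.7
```

Call:
step_arm([
  [[0, 0, 0], [-8, 0, 0], 1],
  [[0, 0, 0], [-16, 0, 0], 1],
  [[0, 0, 0], [-24, 0, 0], 1],
  [[0, 0, 0], [-28, 0, 0], 1],
  [[0, 0, 0], [-29, 0, 0], 1],
])

```text
clock: 26.95
position: [484.7, 358.6, 54.7]
tool_rot: [-0.001, 0.999, 0.043, 0.001]
contact_force: [2.1, 0.9, 4.7]
grip_width: -0.003
finger_force: 2.5
```

Call:
step_arm([
  [[0, 0, 0], [0, 0, -8], 1],
  [[0, 0, 0], [0, 0, -45], 0.25],
  [[0, 0, 0], [0, 40, -75], 0.25],
  [[0, 0, 0], [0, 85, -75], 0.25],
  [[0, 0, 0], [-20, 130, -75], 0.25],
])

```text
clock: 27.45
position: [477.2, 225.6, 129.9]
tool_rot: [-0.001, 0.999, 0.042, 0.001]
contact_force: [0.2, -1.6, -0.4]
grip_width: 0.683
finger_force: 0.0
```

Call:
step_arm([
  [[0, 0, 0], [-20, 10, 0], 0.25],
  [[0, 0, 0], [-25, 10, 0], 0.25],
  [[0, 0, 0], [-25, 10, 0], 0.25],
])

```text
clock: 27.75
position: [450.8, 214.9, 129.0]
tool_rot: [0.0, 0.999, 0.043, -0.0]
contact_force: [-0.5, 0.2, -0.1]
grip_width: 0.749
finger_force: 0.0
```

```bash
python3 -c "
from h import *
s=st();print(s['position'].round(1),R.from_quat(np.roll(s['tool_rot'],-1)).as_matrix()[:,0].round(3))
look(54.5,'7',('top','side'))
for n in('top','side'):
  for b in breads(n,cv2.imread(f'pics/{n}7.png'),54.5):
    if 440<b[0]<500 and 300<b[1]<450: print(n,np.round(b[:5],2))
"
```

```text
[450.8 214.9 129. ] [ 0.996  0.087 -0.001]
top [598.  -7. 104.  43.] 0.042 board (np.float64(34.1), np.float64(-303.1)) grill (np.float64(-2.6), np.float64(2.9))
top [603. -78. 104.  43.] 0.031 board (np.float64(36.3), np.float64(-373.6)) grill (np.float64(-1.8), np.float64(-67.6))
side [599. -97. 102.  44.] 0.023 board (np.float64(31.2), np.float64(-393.1)) grill (np.float64(-7.3), np.float64(-87.0))
side [593. -28. 103.  44.] 0.044 board (np.float64(27.8), np.float64(-323.9)) grill (np.float64(-9.3), np.float64(-17.7))
top [4.6284e+02 3.7593e+02 1.1019e+02 6.1240e+01 3.7000e-01]
side [4.7118e+02 3.4248e+02 1.0736e+02 7.1260e+01 1.5000e-01]
```

```bash
python3 -c "
from h import *
c=2.9
for n,(x0,y0) in (('top',(190,210)),):
  a=cv2.resize(cv2.imread(f'pics/{n}7.png')[y0:y0+100,x0:x0+110],None,fx=5,fy=5,interpolation=cv2.INTER_CUBIC)
  q=tow((470.5,356,54.5,.085),np.array([(52.5,21,0),(52.5,-21,0),(-52.5,-21,0),(-52.5,21,0.)]))
  cv2.polylines(a,[((proj(n,q)-[x0,y0]+.5)*5).round().astype(int).reshape(-1,1,2)],True,(255,0,255),1)
  cv2.imwrite('pics/t7c.png',a)"
```

```text
(no output)
```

View pics/t7c.png

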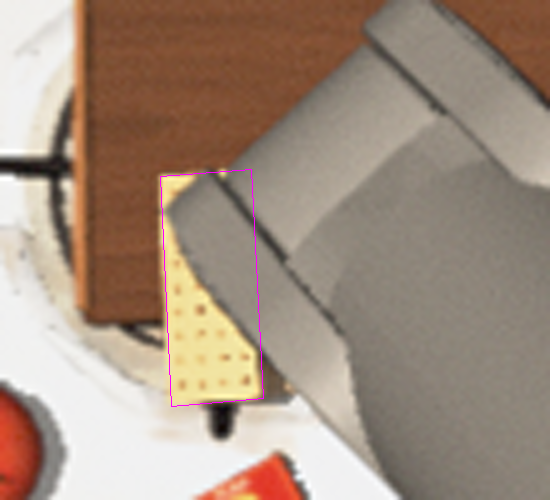

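Call:
step_arm([
  [[0, 0, 0], [-4, -46, 0], 0.25],
  [[0, 0, 0], [-4, -92, 0], 0.25],
  [[0, 0, 0], [-4, -139, 15], 0.25],
  [[0, 0, 0], [-4, -139, 45], 0.25],
  [[0, 0, 0], [-4, -139, 50], 0.25],
])

```text
clock: 28.35
position: [433.7, 354.2, 75.9]
tool_rot: [0.001, 0.999, 0.045, -0.002]
contact_force: [-0.7, -1.2, 0.8]
grip_width: 0.751
finger_force: 0.0
```

Call:
step_arm([
  [[0, 0, 0], [0, 0, 0], 0.25],
  [[0, 0, 0], [0, 0, 0], 0.25],
  [[0, 0, 0], [0, 0, 0], 0.25],
])

```text
clock: 28.65
position: [437.0, 352.5, 80.1]
tool_rot: [-0.0, 0.999, 0.042, 0.001]
contact_force: [-0.0, 0.3, -0.3]
grip_width: 0.752
finger_force: 0.0
```

Call:
step_arm([
  [[0, 0, 0], [-1.5, 0, 15], 0.25],
  [[0, 0, 0], [-1.5, 0, 30], 0.25],
  [[0, 0, 0], [-1.5, 0, 33.5], 0.25],
  [[0, 0, 0], [-1.5, 0, 33.5], 0.25],
  [[0, 0, 0], [-1.5, 0, 33.5], 0.25],
])

```text
clock: 29.15
position: [434.3, 352.7, 45.2]
tool_rot: [0.0, 0.999, 0.043, -0.0]
contact_force: [-0.8, -0.7, -0.6]
grip_width: 0.75
finger_force: 0.0
```

Call:
step_arm([
  [[0, 0, 0], [0, 0, 0], 0.5],
  [[0, 0, 0], [0, 0, 0], 1],
  [[0, 0, 0], [0, 0, 0], 1],
  [[0, 0, 0], [0, 0, 0], 1],
  [[0, 0, 0], [0, 0, 0], 1],
])

```text
clock: 29.65
position: [434.6, 353.0, 45.8]
tool_rot: [-0.0, 0.999, 0.043, 0.0]
contact_force: [-0.6, -0.5, 4.7]
grip_width: 0.46
finger_force: 59.9
```

Call:
step_arm([
  [[0, 0, 0], [0, 0, 0], 1],
  [[0, 0, 0], [0, 0, 0], 1],
  [[0, 0, 0], [0, 0, -6], 1],
  [[0, 0, 0], [0, 0, -16], 1],
  [[0, 0, 0], [0, 0, -30], 1],
])

```text
clock: 30.15
position: [433.9, 352.2, 75.7]
tool_rot: [0.0, 0.999, 0.043, -0.001]
contact_force: [0.1, 0.8, -0.7]
grip_width: 0.457
finger_force: 60.3
```

Call:
step_arm([
  [[0, 0, 0], [0, 0, -25], 1],
  [[0, 0, 0], [0, 0, -50], 1],
  [[0, 0, 0], [0, 0, -55], 1],
  [[0, 0, 0], [0, 0, -55], 1],
])

```text
clock: 30.55
position: [435.0, 353.1, 131.8]
tool_rot: [-0.001, 0.999, 0.043, 0.001]
contact_force: [0.2, -0.7, -0.1]
grip_width: 0.459
finger_force: 60.3
```

Call:
step_arm([
  [[0, 0, 0], [12, 36, 0], 1],
  [[0, 0, 0], [24, 72, 0], 1],
  [[0, 0, 0], [36, 109, 0], 1],
  [[0, 0, 0], [48, 145, 0], 1],
  [[0, 0, 0], [60, 182, 0], 1],
])

```text
clock: 31.05
position: [509.3, 174.7, 129.2]
tool_rot: [0.0, 0.999, 0.043, -0.001]
contact_force: [1.2, 0.1, 0.3]
grip_width: 0.458
finger_force: 60.4
```

Call:
step_arm([
  [[0, 0, 0], [14, 41, 0], 1],
  [[0, 0, 0.026], [27, 82, 0], 1],
  [[0, 0, 0.026], [41, 123, 0], 1],
  [[0, 0, 0.026], [41, 123, 20], 1],
  [[0, 0, 0.026], [41, 123, 40], 1],
])

```text
clock: 31.55
position: [561.3, 55.0, 89.1]
tool_rot: [0.0, 1.0, 0.028, -0.0]
contact_force: [-0.4, 1.5, -0.4]
grip_width: 0.452
finger_force: 60.4
```

Call:
step_arm([
  [[0, 0, 0], [0, 0, 20], 1],
  [[0, 0, 0], [0, 0, 30], 1],
  [[0, 0, 0], [0, 0, 30], 1],
  [[0, 0, 0], [0, 0, 30], 1],
])

```text
clock: 31.95
position: [561.1, 57.7, 60.4]
tool_rot: [-0.0, 1.0, 0.03, -0.0]
contact_force: [0.7, 0.2, -0.2]
grip_width: 0.456
finger_force: 60.4
```

Call:
step_arm([
  [[0, 0, 0], [0, 0, 10], 1],
  [[0, 0, 0], [0, 0, 17], 1],
  [[0, 0, 0], [0, 0, 19.5], 1],
  [[0, 0, 0], [0, 0, 20.5], 1],
  [[0, 0, 0], [0, 0, 20.5], 1],
])

```text
clock: 32.45
position: [561.1, 57.5, 39.8]
tool_rot: [0.0, 1.0, 0.03, -0.0]
contact_force: [-1.0, 0.6, -0.3]
grip_width: 0.458
finger_force: 60.4
```

Call:
step_arm([
  [[0, 0, 0], [0, 0, 0], 0.42],
  [[0, 0, 0], [0, 0, 0], 0.42],
  [[0, 0, 0], [0, 0, 0], 0.42],
  [[0, 0, 0], [0, 0, 0], 0.42],
])

```text
clock: 32.85
position: [561.3, 57.5, 40.0]
tool_rot: [-0.0, 1.0, 0.03, 0.0]
contact_force: [0.1, 0.0, 0.7]
grip_width: 0.582
finger_force: 0.0
```

Call:
step_arm([
  [[0, 0, 0], [0, 0, -15], 0.42],
  [[0, 0, 0], [0, 0, -55], 0.42],
  [[0, 0, 0], [0, 0, -100], 0.42],
  [[0, 0, 0], [0, 0, -145], 1],
  [[0, 0, 0], [0, 0, -190], 1],
])

```text
clock: 33.35
position: [560.8, 57.6, 233.0]
tool_rot: [-0.0, 1.0, 0.03, 0.0]
contact_force: [1.3, -0.0, -0.7]
grip_width: 0.248
finger_force: 0.0
```

Call:
step_arm([
  [[0, 0, 0], [0, 0, -45], 1],
  [[0, 0, 0], [0, 0, -90], 1],
  [[0, 0, 0], [0, -45, -100], 1],
  [[0, 0, 0], [0, -90, -100], 1],
  [[0, 0, 0], [0, -90, -100], 1],
])

```text
clock: 33.85
position: [553.8, 155.3, 332.2]
tool_rot: [-0.002, 0.999, 0.035, 0.001]
contact_force: [0.2, -0.7, -0.6]
grip_width: -0.0
finger_force: 0.0
```

```bash
python3 -c "
from h import *
s=st();print(s['position'].round(1),R.from_quat(np.roll(s['tool_rot'],-1)).as_matrix()[:,0].round(3))
for n in('top','side'):
  im=vision.snapshot(n);cv2.imwrite(f'pics/{n}8.png',im)
  for b in breads(n,im,42.5):
    if 500<b[0]<700 and -130<b[1]<130: print(n,np.round(b[:5],2),loc(Gr,*b[:2]))
im=cv2.imread('pics/side8.png')[130:390,250:500];cv2.imwrite('pics/s8c.png',cv2.resize(im,None,fx=2.3,fy=2.3))"
```

```text
[553.8 155.3 332.2] [0.998 0.07  0.002]
side [ 6.0574e+02 -7.9590e+01  1.0546e+02  4.8790e+01  2.0000e-02] (np.float64(0.6), np.float64(-69.8))
side [ 5.9953e+02 -1.0680e+01  1.0638e+02  4.4860e+01  5.0000e-02] (np.float64(-1.5), np.float64(-0.6))
side [5.9621e+02 5.9410e+01 1.0561e+02 4.4310e+01 7.0000e-02] (np.float64(-0.6), np.float64(69.6))
```

View pics/s8c.png

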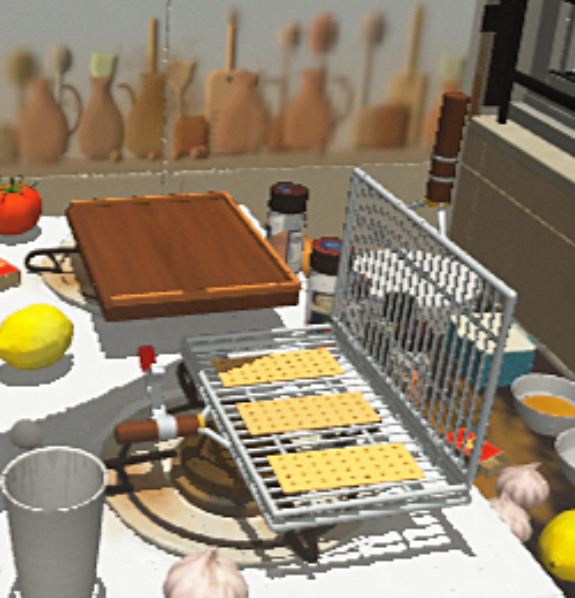

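Call:
step_arm([
  [[0, 0, 0], [34, 32, -5], 1],
  [[0, 0, 0], [68, 65, -5], 1],
  [[0, 0, 0], [102, 98, -5], 1],
  [[0, 0, 0], [137, 130, -5], 1],
  [[0, 0, 0], [171, 160, -5], 1],
])

```text
clock: 34.45
position: [736.9, -6.4, 335.2]
tool_rot: [0.001, 1.0, 0.028, -0.0]
contact_force: [0.8, 0.4, -0.2]
grip_width: -0.001
finger_force: 0.0
```

Call:
step_arm([
  [[0, 0, 0], [0, 0, 0], 1],
  [[0, 0, 0], [0, 0, 0], 1],
  [[0, 0, 0], [0, 0, 0], 1],
])

```text
clock: 34.75
position: [735.3, -2.1, 335.1]
tool_rot: [-0.0, 1.0, 0.03, -0.0]
contact_force: [0.2, 0.9, 0.0]
grip_width: 0.0
finger_force: 0.0
```

```bash
python3 -c "
from h import *
s=st();print(s['position'].round(1),R.from_quat(np.roll(s['tool_rot'],-1)).as_matrix()[:,0].round(3))
p=s['position']; print(loc(Gr,p[0],p[1]),p[2]-34)
for t in [1.7,1.65,1.6,1.5,1.4,1.3,1.2,1.1,1,.9,.8,.7,.6,.5,.4,.3,.2,.1,0]:
  c,q=np.cos(t),np.sin(t); print(t,round(70-215*c+17*q+11,1),round(20+215*q+17*c+34,1))
print([(np.round(b['position']).tolist(),round(b['p'],2)) for b in (vision.snapshot('side') is not None and spot_point('lid_grip','side'))][:2])
"
```

```text
[735.3  -2.1 335.1] [ 0.998  0.06  -0.   ]
(np.float64(134.6), np.float64(-0.1)) 301.13415275022055
1.7 125.6 265.0
1.65 115.0 267.0
1.6 104.3 268.4
1.5 82.7 269.7
1.4 61.2 268.8
1.3 39.9 265.7
1.2 18.9 260.5
1.1 -1.4 253.3
1 -20.9 244.1
0.9 -39.3 233.0
0.8 -56.6 220.1
0.7 -72.5 205.5
0.6 -86.8 189.4
0.5 -99.5 172.0
0.4 -110.4 153.4
0.3 -119.4 133.8
0.2 -126.3 113.4
0.1 -131.2 92.4
0 -134.0 71.0
[([341.0, 397.0], 0.34)]
```

Call:
step_arm([
  [[0, 0, 0], [0, 0, 40], 1],
  [[0, 0, 0], [0, 0, 68], 1],
  [[0, 0, 0], [0, 0, 68], 1],
  [[0, 0, 0], [0, 0, 68], 1],
])

```text
clock: 35.25
position: [735.8, -1.6, 267.9]
tool_rot: [-0.0, 1.0, 0.03, 0.0]
contact_force: [-0.2, 0.5, 0.6]
grip_width: 0.0
finger_force: 0.0
```

Call:
step_arm([
  [[0, 0, 0], [-20, 0, 0], 1],
  [[0, 0, 0], [-30, 0, -1.5], 1],
  [[0, 0, 0], [-41, 0, -2], 1],
  [[0, 0, 0], [-52, 0, -2.7], 1],
  [[0, 0, 0], [-62, 0, -2.5], 1],
])

```text
clock: 35.75
position: [674.0, -5.8, 270.7]
tool_rot: [0.0, 1.0, 0.03, 0.001]
contact_force: [1.9, 0.7, 0.9]
grip_width: -0.001
finger_force: 0.7
```

Call:
step_arm([
  [[0, 0, 0], [-11, 0, 0.6], 1],
  [[0, 0, 0], [-21.5, 0, 2], 1],
  [[0, 0, 0], [-32, 0, 3.7], 1],
  [[0, 0, 0], [-42.7, 0, 6], 1],
  [[0, 0, 0], [-53, 0, 9], 1],
])

```text
clock: 36.25
position: [620.2, -9.2, 260.1]
tool_rot: [0.0, 1.0, 0.03, -0.0]
contact_force: [1.8, 0.3, 1.0]
grip_width: -0.001
finger_force: 0.6
```

Contact with a light force, as planned; continuing along the arc.

Call:
step_arm([
  [[0, 0, 0], [-20, 0, 7], 1],
  [[0, 0, 0], [-40, 0, 16.5], 1],
  [[0, 0, 0], [-58, 0, 27.5], 1],
  [[0, 0, 0], [-75.5, 0, 40.5], 1],
  [[0, 0, 0], [-91.5, 0, 55], 1],
])

```text
clock: 36.75
position: [528.5, -14.7, 204.9]
tool_rot: [0.0, 1.0, 0.03, -0.0]
contact_force: [0.3, 0.3, 1.2]
grip_width: -0.002
finger_force: 0.5
```

Call:
step_arm([
  [[0, 0, 0], [-14, 0, 16], 1],
  [[0, 0, 0], [-27, 0, 33.5], 1],
  [[0, 0, 0], [-38, 0, 52], 1],
  [[0, 0, 0], [-47, 0, 71.7], 1],
  [[0, 0, 0], [-54, 0, 92], 1],
])

```text
clock: 37.25
position: [474.5, -18.0, 112.6]
tool_rot: [0.0, 1.0, 0.03, -0.0]
contact_force: [0.7, 0.4, 0.8]
grip_width: 0.004
finger_force: 0.4
```

Call:
step_arm([
  [[0, 0, 0], [-2.7, 0, 10.5], 1],
  [[0, 0, 0], [-5, 0, 21], 1],
  [[0, 0, 0], [-6.5, 0, 31], 1],
  [[0, 0, 0], [-7.7, 0, 39], 1],
  [[0, 0, 0], [-7.7, 0, 39], 1],
])

```text
clock: 37.75
position: [467.8, -18.2, 73.5]
tool_rot: [-0.0, 1.0, 0.03, -0.001]
contact_force: [-1.2, 1.3, 0.7]
grip_width: 0.001
finger_force: 0.0
```

Press down gently to the end stop.

Call:
step_arm([
  [[0, 0, 0], [0, 0, 2], 1],
  [[0, 0, 0], [0, 0, 3], 1],
  [[0, 0, 0], [0, 0, 3], 1],
])

```text
clock: 38.05
position: [468.7, -18.2, 71.6]
tool_rot: [-0.0, 1.0, 0.03, 0.0]
contact_force: [0.1, -0.6, 0.5]
grip_width: 0.001
finger_force: 0.0
```

Call:
step_arm([
  [[0, 0, 0], [0, 0, 1], 1],
  [[0, 0, 0], [0, 0, 1.5], 1],
  [[0, 0, 0], [0, 0, 1.5], 1],
])

```text
clock: 38.35
position: [468.7, -18.2, 70.7]
tool_rot: [0.0, 1.0, 0.03, 0.0]
contact_force: [-3.1, 0.7, 8.9]
grip_width: -0.001
finger_force: 5.0
```

Call:
step_arm([
  [[0, 0, 0], [0, 0, 1], 1],
  [[0, 0, 0], [0, 0, 1], 1],
])

```text
clock: 38.55
position: [468.8, -18.2, 70.5]
tool_rot: [0.0, 1.0, 0.03, 0.0]
contact_force: [-5.7, -0.2, 20.7]
grip_width: -0.003
finger_force: 10.1
```

Call:
step_arm([
  [[0, 0, 0], [0, 0, -30], 1],
  [[0, 0, 0.15], [0, 0, -70], 1],
  [[0, 0, 0.3], [-20, 0, -120], 0.6],
  [[0, 0, 0.45], [-40, 0, -160], 0.6],
  [[0, 0, 0.6], [-45, 0, -160], 0.6],
])

```text
clock: 39.05
position: [425.0, -20.8, 234.3]
tool_rot: [-0.001, 0.963, -0.27, 0.005]
contact_force: [1.0, -0.4, -0.8]
grip_width: 0.398
finger_force: 0.0
```

```bash
python3 -c "
from h import *
s=st();print(s['position'].round(1),s['qpos'].round(2),R.from_quat(np.roll(s['tool_rot'],-1)).as_matrix()[:,0].round(3))
P={}
for n in('top','side'):
  im=vision.snapshot(n);cv2.imwrite(f'pics/{n}9.png',im)
  h=cv2.cvtColor(im,cv2.COLOR_BGR2HSV); m=cv2.inRange(h,(0,170,120),(6,255,255))|cv2.inRange(h,(174,170,120),(180,255,255))
  x0,y0,x1,y1={'top':(345,240,390,285),'side':(295,265,335,310)}[n]
  v,u=np.nonzero(m[y0:y1,x0:x1]); print(n,len(u),u.mean()+x0 if len(u) else 0,v.mean()+y0 if len(u) else 0)
  if len(u): P[n]=(u.mean()+x0,v.mean()+y0)
if len(P)==2:
  A=[];
  o1,d1=ray('top',P['top']);o2,d2=ray('side',P['side'])
  d1=d1[0]/np.linalg.norm(d1);d2=d2[0]/np.linalg.norm(d2)
  t=np.linalg.lstsq(np.c_[d1,-d2],o2-o1,rcond=None)[0]; a=o1+t[0]*d1;b=o2+t[1]*d2; X=(a+b)/2
  l=loc(Gr,X[0],X[1]);print(X.round(1),np.linalg.norm(a-b).round(1),'grill',l,X[2]-34, 'phi',np.arctan2(l[1]-12,X[2]-34-8))
im=cv2.imread('pics/side9.png')[130:390,250:500];cv2.imwrite('pics/s9c.png',cv2.resize(im,None,fx=2.3,fy=2.3))"
```

```text
[425.  -20.8 234.3] [ 0.22  0.07 -0.33  2.1   0.03  0.96 -2.24] [ 0.854 -0.52   0.009]
top 39 369.5897435897436 261.05128205128204
side 57 313.2631578947368 284.3157894736842
[482.6  45.3  69.7] 1.1 grill (np.float64(-114.9), np.float64(62.3)) 35.65755892219127 phi 1.0680666998927073
```

View pics/s9c.png

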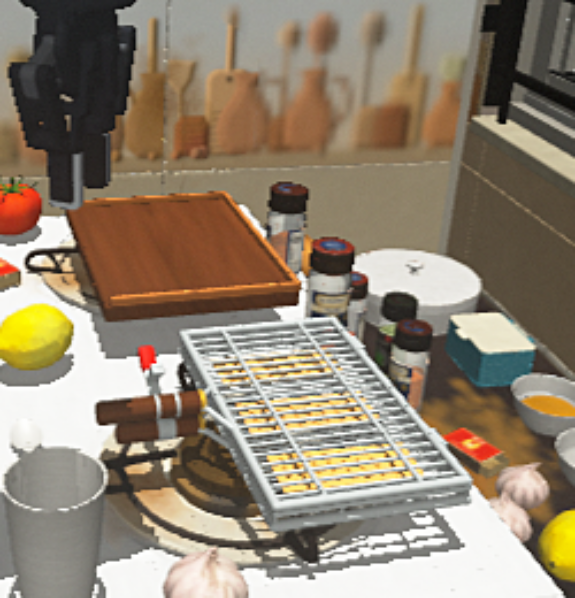

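Call:
step_arm([
  [[0, 0, -0.15], [-3, -40, 0], 1],
  [[0, 0, -0.3], [-6, -80, 0], 1],
  [[0, 0, -0.45], [-11, -123, 0], 1],
  [[0, 0, -0.6], [-11, -123, 0], 1],
  [[0, 0, -0.6], [-11, -123, 20], 1],
])

```text
clock: 39.65
position: [479.0, 92.5, 209.2]
tool_rot: [-0.001, 0.999, 0.036, 0.001]
contact_force: [0.3, -0.9, 0.0]
grip_width: 0.002
finger_force: 0.0
```

Call:
step_arm([
  [[0, 0, 0], [0, 0, 40], 1],
  [[0, 0, 0], [0, 0, 80], 1],
  [[0, 0, 0], [0, 0, 120], 1],
  [[0, 0, 0], [0, 0, 120], 1],
  [[0, 0, 0], [0, 0, 120], 1],
])

```text
clock: 40.15
position: [476.7, 90.4, 88.4]
tool_rot: [-0.0, 1.0, 0.031, -0.001]
contact_force: [-0.0, -0.5, 0.5]
grip_width: 0.002
finger_force: 0.0
```

```bash
python3 -c "
from h import *
s=st();p=s['position'];print(p.round(1),R.from_quat(np.roll(s['tool_rot'],-1)).as_matrix()[:,0].round(3),loc(Gr,p[0],p[1]))"
```

```text
[476.7  90.4  88.4] [ 0.998  0.063 -0.003] (np.float64(-118.1), np.float64(107.7))
```

Call:
step_arm([
  [[0, 0, 0], [3, 0, 12], 1],
  [[0, 0, 0], [3, 0, 22], 1],
  [[0, 0, 0], [3, 6, 22], 1],
  [[0, 0, 0], [3, 12, 22], 1],
  [[0, 0, 0], [3, 20, 22], 1],
])

```text
clock: 40.65
position: [481.7, 69.8, 67.4]
tool_rot: [0.0, 1.0, 0.03, 0.0]
contact_force: [-0.8, 0.1, 0.1]
grip_width: 0.002
finger_force: 0.0
```

Call:
step_arm([
  [[0, 0, 0], [0, 6, 0], 1],
  [[0, 0, 0], [0, 12, 0], 1],
  [[0, 0, 0], [0, 18, 0], 1],
  [[0, 0, 0], [0, 24, 0], 1],
  [[0, 0, 0], [0, 30, 0], 1],
])

```text
clock: 41.15
position: [483.6, 59.4, 70.7]
tool_rot: [-0.01, 0.999, 0.036, 0.003]
contact_force: [-22.4, 59.3, 39.9]
grip_width: 0.0
finger_force: 36.1
```

Call:
step_arm([
  [[0, 0, 0], [0, 5, 0], 1],
  [[0, 0, 0], [0, 10, 0], 1],
  [[0, 0, 0], [0, 15, 0], 1],
  [[0, 0, 0], [0, 15, 0], 1],
])

```text
clock: 41.55
position: [484.3, 56.6, 73.4]
tool_rot: [-0.016, 0.999, 0.042, 0.004]
contact_force: [-32.5, 77.4, 59.8]
grip_width: 0.001
finger_force: 49.0
```

Call:
step_arm([
  [[0, 0, 0], [0, -30, 0], 1],
  [[0, 0, 0], [0, -60, 0], 1],
  [[0, 0, 0], [0, -65, -20], 1],
  [[0, 0, 0], [0, -65, -60], 1],
  [[0, 0, 0], [0, -65, -60], 1],
])

```text
clock: 42.05
position: [483.2, 91.4, 131.2]
tool_rot: [-0.001, 1.0, 0.03, 0.004]
contact_force: [0.8, 0.3, 0.0]
grip_width: 0.004
finger_force: 0.0
```

```bash
cat > tab.py <<'E'
from h import *
s=st();p=s['position'];print(p.round(1),R.from_quat(np.roll(s['tool_rot'],-1)).as_matrix()[:,0].round(3),loc(Gr,p[0],p[1]))
P={}
for n in('top','side'):
  im=vision.snapshot(n);cv2.imwrite(f'pics/{n}10.png',im)
  h=cv2.cvtColor(im,cv2.COLOR_BGR2HSV); m=cv2.inRange(h,(0,170,90),(6,255,255))|cv2.inRange(h,(174,170,90),(180,255,255))
  x0,y0,x1,y1={'top':(345,240,400,285),'side':(290,255,345,320)}[n]
  v,u=np.nonzero(m[y0:y1,x0:x1]); print(n,len(u),u.mean()+x0 if len(u) else 0,v.mean()+y0 if len(u) else 0)
  if len(u): P[n]=(u.mean()+x0,v.mean()+y0)
if len(P)==2:
  o1,d1=ray('top',P['top']);o2,d2=ray('side',P['side'])
  d1=d1[0]/np.linalg.norm(d1);d2=d2[0]/np.linalg.norm(d2)
  t=np.linalg.lstsq(np.c_[d1,-d2],o2-o1,rcond=None)[0]; a=o1+t[0]*d1;b=o2+t[1]*d2; X=(a+b)/2
  l=loc(Gr,X[0],X[1]);print(X.round(1),np.linalg.norm(a-b).round(1),'grill',l,X[2]-34, 'phi',np.arctan2(l[1]-12,X[2]-34-8)-.09)
im=cv2.imread('pics/side10.png')[230:360,270:430];cv2.imwrite('pics/s10c.png',cv2.resize(im,None,fx=4,fy=4,interpolation=cv2.INTER_CUBIC))
E
python3 tab.py
```

```text
[483.2  91.4 131.2] [0.998 0.06  0.008] (np.float64(-111.5), np.float64(108.3))
top 0 0 0
side 59 313.8305084745763 283.6949152542373
```

View pics/s10c.png

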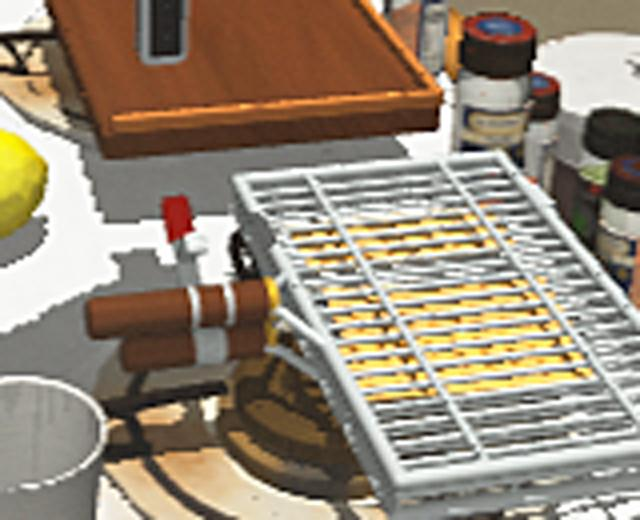

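Call:
step_arm([
  [[0, 0, -0.15], [0, 0, -20], 0.6],
  [[0, 0, -0.3], [0, 0, -20], 0.6],
  [[0, 0, -0.45], [0, 0, -20], 0.6],
  [[0, 0, -0.6], [0, 0, -20], 0.6],
  [[0, 0, -0.7], [0, 0, -20], 0.6],
])

```text
clock: 42.65
position: [479.4, 89.5, 145.6]
tool_rot: [-0.0, 0.928, 0.373, -0.001]
contact_force: [0.2, -0.0, -0.5]
grip_width: 0.394
finger_force: 0.0
```

Call:
step_arm([
  [[0, 0, -0.15], [0, 0, 0], 0.6],
  [[0, 0, -0.3], [0, 0, 0], 0.6],
  [[0, 0, -0.45], [0, 0, 0], 0.6],
  [[0, 0, -0.6], [0, 0, 0], 0.6],
  [[0, 0, -0.7], [0, 0, 0], 0.6],
])

```text
clock: 43.15
position: [479.4, 89.5, 145.6]
tool_rot: [-0.001, 0.744, 0.669, -0.001]
contact_force: [0.4, -0.0, -1.3]
grip_width: 0.404
finger_force: 0.0
```

Call:
step_arm([
  [[0, 0, -0.1], [0, 0, 0], 0.6],
  [[0, 0, -0.17], [0, 0, 0], 0.6],
  [[0, 0, -0.17], [0, 0, 0], 0.6],
  [[0, 0, -0.17], [0, 0, 0], 0.6],
])

```text
clock: 43.55
position: [479.7, 89.8, 146.1]
tool_rot: [-0.001, 0.687, 0.727, -0.001]
contact_force: [0.1, -0.1, 0.1]
grip_width: 0.397
finger_force: 0.0
```

```bash
python3 tab.py
```

```text
[479.7  89.8 146.1] [-0.056  0.998  0.   ] (np.float64(-115.1), np.float64(106.9))
top 0 0 0
side 59 313.8305084745763 283.6949152542373
```

Call:
step_arm([
  [[0, 0, 0], [-44, 0, 0], 0.6],
  [[0, 0, 0], [-45, 0, 30], 0.6],
  [[0, 0, 0], [-45, 0, 50], 0.6],
  [[0, 0, 0], [-45, 0, 50], 0.6],
  [[0, 0, 0], [-45, 0, 50], 0.6],
])

```text
clock: 44.15
position: [482.8, 45.9, 97.1]
tool_rot: [-0.0, 0.686, 0.728, -0.0]
contact_force: [0.2, 0.2, -0.1]
grip_width: 0.401
finger_force: 0.0
```

Call:
step_arm([
  [[0, 0, 0], [0, 0, 15], 0.6],
  [[0, 0, 0], [0, 0, 28], 0.6],
  [[0, 0, 0], [0, 0, 36], 0.6],
  [[0, 0, 0], [0, 0, 36], 0.6],
])

```text
clock: 44.55
position: [481.9, 45.5, 59.6]
tool_rot: [-0.001, 0.686, 0.728, -0.001]
contact_force: [-0.2, 0.2, -0.6]
grip_width: 0.4
finger_force: 0.0
```

Call:
step_arm([
  [[0, 0, 0], [0, 0, 0], 0.8],
  [[0, 0, 0], [0, 0, 0], 0.9],
  [[0, 0, 0], [0, 0, 0], 1],
  [[0, 0, 0], [0, 0, 0], 1],
  [[0, 0, 0], [0, 0, 0], 1],
])

```text
clock: 45.05
position: [483.1, 45.7, 61.2]
tool_rot: [0.0, 0.686, 0.728, 0.0]
contact_force: [-0.8, 2.0, 1.2]
grip_width: 0.13
finger_force: 58.8
```

Call:
step_arm([
  [[0, 0, 0], [-3, 0, -4.8], 1],
  [[0, 0, 0], [-6.2, 0, -9.2], 1],
  [[0, 0, 0], [-10, 0, -13.2], 1],
  [[0, 0, 0], [-14.2, 0, -16.9], 1],
  [[0, 0, 0], [-14.2, 0, -16.9], 1],
])

```text
clock: 45.55
position: [483.8, 29.9, 77.8]
tool_rot: [0.0, 0.687, 0.727, -0.0]
contact_force: [4.7, -1.5, -13.1]
grip_width: 0.129
finger_force: 58.6
```

Call:
step_arm([
  [[0, 0, 0], [-4.6, 0, -3.2], 1],
  [[0, 0, 0], [-9.3, 0, -6], 1],
  [[0, 0, 0], [-14.4, 0, -8.2], 1],
  [[0, 0, 0], [-19.6, 0, -10], 1],
  [[0, 0, 0], [-19.6, 0, -10], 1],
])

```text
clock: 46.05
position: [484.9, 12.0, 87.8]
tool_rot: [-0.0, 0.686, 0.728, 0.001]
contact_force: [3.5, 2.2, -11.6]
grip_width: 0.13
finger_force: 58.4
```

Call:
step_arm([
  [[0, 0, 0], [-5, 0, -1.2], 1],
  [[0, 0, 0], [-10, 0, -1.8], 1],
  [[0, 0, 0], [-10, 0, -1.8], 1],
])

```text
clock: 46.35
position: [485.6, 3.1, 90.0]
tool_rot: [-0.0, 0.686, 0.728, 0.001]
contact_force: [2.6, 4.2, -7.5]
grip_width: 0.125
finger_force: 58.4
```

Call:
step_arm([
  [[0, 0, 0], [-2, 0, 0.5], 1],
  [[0, 0, 0], [-3, 0, 1], 1],
  [[0, 0, 0], [-3, 0, 1], 1],
])

```text
clock: 46.65
position: [485.8, 2.5, 89.9]
tool_rot: [-0.001, 0.685, 0.729, 0.002]
contact_force: [-2.1, 8.3, 5.4]
grip_width: 0.128
finger_force: 59.9
```

Call:
step_arm([
  [[0, 0, 0], [-1.5, 0, 0], 1],
  [[0, 0, 0], [-2.5, 0, 0], 1],
  [[0, 0, 0], [-2.5, 0, 0], 1],
])

```text
clock: 46.95
position: [486.0, -1.3, 89.9]
tool_rot: [-0.0, 0.686, 0.728, 0.001]
contact_force: [-1.9, 6.5, 6.0]
grip_width: 0.126
finger_force: 58.5
```

Call:
step_arm([
  [[0, 0, 0], [-1, 0, 0], 1],
  [[0, 0, 0], [-2, 0, 0], 1],
  [[0, 0, 0], [-2, 0, 0], 1],
])

```text
clock: 47.25
position: [486.3, -3.3, 89.9]
tool_rot: [0.0, 0.685, 0.729, 0.001]
contact_force: [-1.1, 5.6, 4.4]
grip_width: 0.123
finger_force: 58.5
```

Call:
step_arm([
  [[0, 0, 0], [-1, 0, 0], 1],
  [[0, 0, 0], [-2, 0, 0], 1],
  [[0, 0, 0], [-2, 0, 0], 1],
])

```text
clock: 47.55
position: [486.2, -5.7, 89.8]
tool_rot: [-0.0, 0.686, 0.728, 0.001]
contact_force: [-1.6, 5.7, 5.6]
grip_width: 0.125
finger_force: 58.5
```

Call:
step_arm([
  [[0, 0, 0], [1, 0, 0], 0.75],
  [[0, 0, 0], [1, 0, 0], 0.6],
  [[0, 0, 0], [1, 0, 0], 0.6],
  [[0, 0, 0], [1, 0, -30], 0.6],
  [[0, 0, 0], [1, 0, -70], 0.6],
])

```text
clock: 48.05
position: [484.2, -7.2, 157.9]
tool_rot: [-0.002, 0.686, 0.728, -0.002]
contact_force: [0.8, 0.0, 0.1]
grip_width: 0.396
finger_force: 0.0
```

Call:
step_arm([
  [[0, 0, 0], [40, 0, -40], 0.6],
  [[0, 0, 0], [90, 0, -80], 1],
  [[0, 0, 0], [120, 0, -80], 1],
  [[0, 0, 0], [120, 0, -80], 1],
])

```text
clock: 48.45
position: [479.0, 120.2, 241.8]
tool_rot: [0.001, 0.683, 0.731, 0.003]
contact_force: [-0.8, -0.6, -1.0]
grip_width: 0.002
finger_force: 0.0
```

```bash
sed -i "s/'side':(290,255,345,320)/'side':(285,235,345,320)/;s/'top':(345,240,400,285)/'top':(350,230,410,285)/" tab.py; python3 tab.py; python3 -c "
from h import *
for a in(0,.2,.4):
  P=tow(Gr,[-115,12+55*np.sin(a)+5*np.cos(a),8+55*np.cos(a)-5*np.sin(a)]);print(a,P.round(),proj('top',P).round(1),proj('side',P).round(1))"
```

```text
[479.  120.2 241.8] [-0.068  0.998  0.003] (np.float64(-113.9), np.float64(137.3))
top 0 0 0
side 83 319.0722891566265 281.7469879518072
0 [485.   0.  97.] [[391.8 258.8]] [[319.8 283.6]]
0.2 [485.  11.  95.] [[386.6 259.2]] [[318.3 281.5]]
0.4 [484.  21.  91.] [[381.7 259.7]] [[316.9 280.8]]
```

Call:
step_arm([
  [[0, 0, 0], [45, 0, 0], 1],
  [[0, 0, 0], [90, 0, 0], 1],
  [[0, 0, 0], [135, 0, 0], 1],
  [[0, 0, 0], [180, 0, 0], 1],
  [[0, 0, 0], [180, 0, 0], 1],
])

```text
clock: 49.05
position: [466.2, 297.9, 238.1]
tool_rot: [-0.002, 0.683, 0.73, 0.001]
contact_force: [0.4, 0.4, -0.1]
grip_width: 0.001
finger_force: 0.0
```

```bash
python3 tab.py; python3 -c "
from h import *
a=.98
P=tow(Gr,[-115,12+55*np.sin(a)+5*np.cos(a),8+55*np.cos(a)-5*np.sin(a)]);print(a,P.round(),proj('top',P).round(1),proj('side',P).round(1))
im=cv2.imread('pics/top10.png');h=cv2.cvtColor(im,cv2.COLOR_BGR2HSV)[245:272,370:405]
for r in h[::2]: print(' '.join('%3d'%(p[0]) if p[1]>150 and p[2]>60 else '  .' for p in r))"
```

```text
[466.2 297.9 238.1] [-0.066  0.998  0.003] (np.float64(-116.1), np.float64(315.5))
top 23 388.69565217391306 257.95652173913044
side 83 319.0722891566265 281.7469879518072
[486.1   6.8  96.8] 1.9 grill (np.float64(-113.7), np.float64(23.6)) 62.82340145943084 phi 0.11851309077397867
0.98 [483.  43.  68.] [[370.3 261.4]] [[313.7 285.3]]
  .   .   .   .   .   .   .   .   .   .   .   .   .   .   .   .   .   .   .   .   .   .   .   .   .   .   .   .   .   .   .   .   .   .   .
  .   .   .   .   .   .   .   .   .   .   .   .   .   .   .   .   .   .   .   .   .   .   .   .  20  20  21  21   .   .   .   .   .   .   .
  .   .   .   .   .   .   .   .   .   .   .   .  19   .   .   .   .   .   .   .   .   .   .   .   .  13  13   .   .   .   .   .   .   .   .
  .   .   .   .   .   .   .   .   .   .   .   .   .   .   .   .   .   .   .   .   .   .  12   .  11   .   .  12   .   .   .   .   .   .   .
  .   .   .   .   .   .   .   .   .   .   .   .   .   .   .   .   .   .   .   .   .   .   .   .   .  11   .  11  10  10   .   .   .   .   .
  .   .   .   .   .   .   .   .   .   .   .   .   .   .   .   .
[... 496 characters left out ...]

  .   .   .   .   .   .   .   .   .   .   .   .   .   .   .   .   .   .   .   .   .   .   .   .   .   .   .   .   .   .   .   .   .   .   .
  .   .   .   .   .   .   .   .   .   .   .   .   .   .   .   .   .   .   .   .   .   .   .   .   .   .   .  12  12   .  12   .   .   .   .
  .   .   .   .   .   .   .   .   .   .   .   .   .   .   .   .   .   .   .   .   .   .   .   .   .  11   .   .   .  10   .   .   .   .   .
  .   .   .   .   .   .   .   .   .   .   .   .   .   .   .   .   .   .   .   .   .   .   .   .   .   .  11  11   .   .  12   .   .   .   .
  .   .   .   .   .   .   .   .   .   .   .   .   .   .   .   .   .   .   .   .   .   .   .   .  13   .   .   .   .  12  12   .   .   .   .
```

Call:
step_arm([
  [[0, 0, 0], [-45, 0, 0], 1],
  [[0, 0, 0], [-90, 0, 0], 1],
  [[0, 0, 0], [-135, 0, 0], 1],
  [[0, 0, 0], [-180, 0, 0], 1],
  [[0, 0, 0], [-220, 0, 0], 1],
])

```text
clock: 49.65
position: [480.6, 67.3, 237.9]
tool_rot: [0.0, 0.688, 0.726, -0.001]
contact_force: [0.9, -0.8, 0.1]
grip_width: 0.002
finger_force: 0.0
```

Call:
step_arm([
  [[0, 0, 0], [-26, 0, 40], 1],
  [[0, 0, 0], [-26, 0, 80], 1],
  [[0, 0, 0], [-26, 0, 120], 1],
  [[0, 0, 0], [-26, 0, 148], 1],
  [[0, 0, 0], [-26, 0, 148], 1],
])

```text
clock: 50.15
position: [479.3, 43.5, 87.0]
tool_rot: [-0.002, 0.687, 0.726, -0.004]
contact_force: [-0.9, 0.1, 0.8]
grip_width: -0.002
finger_force: 0.0
```

Call:
step_arm([
  [[0, 0, 0], [0, 0, 0], 1],
  [[0, 0, 0], [0, 0, 0], 1],
  [[0, 0, 0], [0, 0, 0], 1],
])

```text
clock: 50.45
position: [483.9, 46.9, 92.1]
tool_rot: [0.001, 0.686, 0.727, 0.001]
contact_force: [-0.0, 0.9, 0.8]
grip_width: 0.006
finger_force: 0.0
```

```bash
python3 -c "
from h import *
s=st();p=s['position'];print(p.round(1),R.from_quat(np.roll(s['tool_rot'],-1)).as_matrix()[:,0].round(3),loc(Gr,p[0],p[1]),s['contact_force'])"
```

```text
[483.9  46.9  92.1] [-0.058  0.998 -0.   ] (np.float64(-113.5), np.float64(63.8)) [-0.01555789  0.89179343  0.76522692]
```

Call:
step_arm([
  [[0, 0, 0], [-8, 0, 0], 1],
  [[0, 0, 0], [-16, 0, 0], 1],
  [[0, 0, 0], [-22, 0, 0], 1],
  [[0, 0, 0], [-27, 0, 0], 1],
  [[0, 0, 0], [-27, 0, 0], 1],
])

```text
clock: 50.95
position: [484.4, 19.2, 90.5]
tool_rot: [0.0, 0.686, 0.727, -0.0]
contact_force: [0.2, -0.3, 0.7]
grip_width: -0.001
finger_force: 0.0
```

Call:
step_arm([
  [[0, 0, 0], [-1, 0, 0], 1],
  [[0, 0, 0], [-2, 0, 0], 1],
  [[0, 0, 0], [-2, 0, 0], 1],
])

```text
clock: 51.25
position: [484.4, 18.4, 90.6]
tool_rot: [-0.0, 0.686, 0.728, 0.0]
contact_force: [-0.6, 0.8, 0.5]
grip_width: -0.0
finger_force: 0.0
```

Call:
step_arm([
  [[0, 0, 0], [-1, 0, 0], 1],
  [[0, 0, 0], [-2, 0, 0], 1],
  [[0, 0, 0], [-2, 0, 0], 1],
])

```text
clock: 51.55
position: [484.6, 16.2, 90.6]
tool_rot: [0.0, 0.686, 0.728, 0.0]
contact_force: [0.9, 0.9, 0.3]
grip_width: 0.0
finger_force: 0.1
```

Call:
step_arm([
  [[0, 0, 0], [-1, 0, 0], 1],
  [[0, 0, 0], [-2, 0, 0], 1],
  [[0, 0, 0], [-2, 0, 0], 1],
])

```text
clock: 51.85
position: [484.7, 15.5, 90.7]
tool_rot: [-0.0, 0.686, 0.728, 0.001]
contact_force: [-0.4, 4.4, 0.2]
grip_width: -0.001
finger_force: 2.5
```

Call:
step_arm([
  [[0, 0, 0], [-1, 0, 0], 1],
  [[0, 0, 0], [-2, 0, 0], 1],
  [[0, 0, 0], [-2, 0, 0], 1],
])

```text
clock: 52.15
position: [484.7, 15.2, 90.7]
tool_rot: [-0.001, 0.685, 0.728, 0.002]
contact_force: [-2.6, 9.5, 0.6]
grip_width: 0.0
finger_force: 4.9
```

Call:
step_arm([
  [[0, 0, 0], [-1, 0, 0], 1],
  [[0, 0, 0], [-1, 0, 0], 1],
  [[0, 0, 0], [-1, 0, 0], 1],
])

```text
clock: 52.45
position: [484.7, 15.1, 90.8]
tool_rot: [-0.001, 0.685, 0.729, 0.002]
contact_force: [-1.1, 11.1, -0.2]
grip_width: -0.003
finger_force: 6.0
```

Call:
step_arm([
  [[0, 0, 0], [20, 0, 0], 1],
  [[0, 0, 0], [45, 0, -10], 1],
  [[0, 0, 0], [60, 0, -50], 1],
  [[0, 0, 0], [100, 0, -90], 1],
  [[0, 0, 0], [145, 0, -110], 1],
])

```text
clock: 52.95
position: [477.8, 150.3, 200.4]
tool_rot: [0.001, 0.687, 0.726, 0.0]
contact_force: [2.0, 0.1, 0.1]
grip_width: 0.003
finger_force: 0.0
```

Call:
step_arm([
  [[0, 0, 0], [45, 0, 0], 1],
  [[0, 0, 0], [90, 0, 0], 1],
  [[0, 0, 0], [130, 0, 0], 1],
  [[0, 0, 0], [130, 0, 0], 1],
  [[0, 0, 0], [130, 0, 0], 1],
])

```text
clock: 53.45
position: [468.7, 281.1, 197.9]
tool_rot: [0.0, 0.685, 0.728, -0.0]
contact_force: [0.4, 0.0, -0.0]
grip_width: -0.005
finger_force: 0.0
```

```bash
python3 tab.py; python3 -c "
from h import *
a,b=[cv2.cvtColor(cv2.imread(f'pics/side{i}.png'),cv2.COLOR_BGR2GRAY)[260:370,335:460] for i in(9,10)]
print('lid/bread region diff',cv2.absdiff(a,b).mean())
w=np.hanning(110)[:,None]*np.hanning(125)
print(cv2.phaseCorrelate(a.astype(float),b.astype(float),w))
c,d=[cv2.cvtColor(cv2.imread(f'pics/side{i}.png'),cv2.COLOR_BGR2GRAY)[293:325,288:318] for i in(9,10)]
print('handle',cv2.absdiff(c,d).mean())"
```

```text
[468.7 281.1 197.9] [-0.061  0.998 -0.001] (np.float64(-114.6), np.float64(298.5))
top 25 391.56 257.88
side 83 320.0722891566265 283.1566265060241
[486.5   0.6  97.5] 1.4 grill (np.float64(-113.7), np.float64(17.5)) 63.47918012571435 phi 0.008813419543238568
lid/bread region diff 9.793818181818182
((0.5344014778274513, -0.036839919097175766), 0.5579981761214033)
handle 10.051041666666666
```

```bash
python3 -c "
from h import *
for i in(9,10):
  g=cv2.cvtColor(cv2.imread(f'pics/side{i}.png'),cv2.COLOR_BGR2GRAY).astype(int)
  print(i,[ (int(np.argmin(np.diff(g[290:312,c])))+290) for c in range(294,314,3)], [int(np.argmin(np.diff(g[r,285:300])))+285 for r in range(306,311)])
  e=cv2.Canny(g.astype(np.uint8),60,150)[265:365,330:460]; cv2.imwrite(f'/tmp/e{i}.png',e)
a,b=[cv2.imread(f'/tmp/e{i}.png',0).astype(float) for i in(9,10)]
print(cv2.phaseCorrelate(a,b))
for i in (9,10):
  for n in('side',):
    print([(np.round(x['position']).tolist(),round(x['p'],2)) for x in spot_point('lid_grip',n)][:2]);break
print(proj('side',tow(Gr,[-152,0,28])),proj('side',tow(Gr,[-152,0,39])))"
```

```text
9 [303, 303, 303, 302, 302, 302, 301] [291, 291, 290, 290, 291]
10 [303, 303, 303, 302, 302, 302, 301] [290, 290, 290, 290, 291]
((0.46540489752401015, -0.018225061760880124), 0.7333825314238238)
[([303.0, 309.0], 0.95)]
[([303.0, 309.0], 0.95)]
[[300.37479136 308.63288702]] [[300.43249869 303.10090757]]
```

Compared with the picture taken just after closing, the lid has not moved: its handle edges are within a pixel and it still matches the closed position. The catch measures about 0.01 rad, so I'm handing in.

```bash
python3 -c "
from h import *
print(ticket.finish_job())"
```

```text
the job is handed in; nothing more can be done
None
```

The job is handed in: all three crispbreads lie flat and side by side on the lower grid, the upper grid is shut and the catch is locked (about 0.01 rad by the cameras), at 53 s on the clock; one failed first push on the catch loaded the wrist to about 100 N, below the 120 N limit, and no verdict was returned.

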